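# Pack sauce bottles in a carton under a neck board and close the flaps

## Robot

A 6-joint arm with a two-finger parallel gripper is mounted at the origin on the work surface. World frame = base frame: x ahead of the robot, y to its left, z up, the work surface at z = 0. Lengths are in m, angles in degrees, forces in N, time in s.
With the tool pointing down it reaches from about 0.275 to 0.775 m from the base axis. Payload 14.6 kg.
Tool frame: the origin (TCP) lies at the very end of the fingers, on their centre line; the grasp point (between the pads) lies manip.pinch_z behind it (manip.pinch_z is the distance from the TCP to the grasp point, in m); y points along the fingers, x is the direction in which the jaws open and shut, and the axes are right-handed (so a half turn about y gives the same grasp; the last joint's range is limited). The gripper opens to 85 mm and grips with 20 to 120 N. Pads are 22 mm wide; open, the fingers measure 114 mm over their backs; the gripper's body (76 mm by 85 mm) begins 54 mm behind the grasp point. The pads swing forward as they close: fully open they stand 13 mm farther back than shut.
Start: joints at [61.06, 15.075, -2.767, 72.158, 0, 81.102], TCP at [0.18, 0.493, 0.199] pointing down, gripper open.
Joint ranges: [-151.79, 151.79], [-50.71, 97.33], [-67.44, 78.34], [-121.81, 120.89], [-77.56, 73.72], [-180, 180]. Speed limits (degrees/s): [108.29, 108.29, 147.25, 159.86, 180, 180].

## Interface

Orientations are given as [roll, pitch, yaw] about the fixed x, y, z axes, in that order (R = Rz(yaw) Ry(pitch) Rx(roll)).
In Python, from bench import manip gives the robot as it stands.
- The arm moves only by the tool apply_moves, never from a script. Its argument "steps" is a list of rows, each a list of 3 entries, a list of its own where there are three numbers: the turn, a rotation vector about the tool's x, y, z in degrees, then the shift along the tool's x, y, z in mm, then the closure, from 0 (fully open) to 1 (shut). In form: [[[wx, wy, wz], [dx, dy, dz], hand], ...]. A call has 1 to 10 rows; each row shifts and turns the commanded pose from where the row before left it, along the tool's axes as they then stand; what a row does not reach is not made up. A row lasts 1/8 s, in which the tool goes at most 62.5 mm and 10.7 degrees, less where a joint would pass 70% of its speed; a pose out of reach is approached as far as the arm can. A call is refused whole if a number of a shift passes 62.5 or a number of a turn 10.7, either way. A call with a gripper value outside its range is refused whole. The fingers move at their own pace and stop on an object; the grip force is fixed at half the most. Time passes only in rows, so rows that do not move let the fingers close. It gives the time, the measured TCP pose, the force and the opening at its end, in the units of the state.
- manip.state(): the state, without advancing time (a new reading comes with each control period).
- manip.get_image(name): name is "side" or "top"; returns a dict with "pixels" (420x560x3 uint8, red, green, blue), "mtx" (3x3 intrinsics, pixels), "D" ([k1, k2, p1, p2, k3] as OpenCV has them; the pictures are not rectified), "cam_to_world" (4x4, takes a point from camera to world coordinates). Camera axes: x right, y up, looking along -z (the intrinsics and any distortion apply to the point x, -y, -z); pixel columns grow to the right and rows downward; lengths in m; the calibration is good to about 2 mm. A picture is of the moment at which its call begins. There is no depth.
- manip.hand_in(): hands the job in, once; it reports no verdict.
The state is a dict: "t": time; "joints": joint angles; "dq": joint speeds; "effort": joint torques, N m; "eef_pos": TCP position; "orientation": TCP orientation; "contact_force": force on the tool from outside, world axes, zero at the start; "wrist_torque": the same for the moment, N m; "width": finger opening in m.
Only numpy, scipy, OpenCV 4.12 (cv2) and the standard library are available. Lean on these libraries where they do the work, as an engineer would, in place of code of your own. Each camera call takes 0.05 s, during which the arm holds its last target.

## Task

Pack every bottle that stands on the aluminium tray into the open carton, each upright in a pocket of its base and set down gently, not dropped. Then lower the plywood neck board, its grip bar upwards, over the bottle necks until it lies flush on the carton's corner posts, and close the carton: first both short flaps down, then both long flaps down flat over them. Do not knock any bottle over, and leave the teapot, the tin and the spatula where they are.

Things in the scene. Friction and masses are not known exactly. Their poses are not given: they have to be found in the camera images.
- carton: open cardboard carton, fixed; outside 172 mm (x) by 196 mm (y), 157 mm high, walls 4 mm. Origin: centre of its underside; x away from the robot at yaw 0, z up. Its moulded-pulp base (top 31 mm above the origin) has 4 square pockets 71 mm wide, 22 mm deep, 80 mm apart in x, 92 mm in y. In each inside corner a 16 mm post, top 101 mm above the origin, carries the board. Seated caps reach 149 mm
- pocket0 (a point): centre of the floor of the carton's pocket at carton x -40 mm, y -46 mm, 9 mm above the carton's underside. Any bottle may stand in any pocket
- pocket1 (a point): centre of the floor of the carton's pocket at carton x -40 mm, y 46 mm, 9 mm above the carton's underside. Any bottle may stand in any pocket
- pocket2 (a point): centre of the floor of the carton's pocket at carton x 40 mm, y -46 mm, 9 mm above the carton's underside. Any bottle may stand in any pocket
- pocket3 (a point): centre of the floor of the carton's pocket at carton x 40 mm, y 46 mm, 9 mm above the carton's underside. Any bottle may stand in any pocket
- bottle0: capped amber glass bottle, loose, upright: 140 mm tall, body 66 mm in diameter up to 72 mm, shoulder tapering to a 27 mm neck at 92 mm, aluminium cap 32 mm in diameter from 118 to 140 mm; about 0.36 kg (varies). Origin: centre of its underside, z up its axis; same all round. May be absent (None).
- bottle1: capped amber glass bottle, loose, upright: 140 mm tall, body 66 mm in diameter up to 72 mm, shoulder tapering to a 27 mm neck at 92 mm, aluminium cap 32 mm in diameter from 118 to 140 mm; about 0.36 kg (varies). Origin: centre of its underside, z up its axis; same all round. May be absent (None).
- bottle2: capped amber glass bottle, loose, upright: 140 mm tall, body 66 mm in diameter up to 72 mm, shoulder tapering to a 27 mm neck at 92 mm, aluminium cap 32 mm in diameter from 118 to 140 mm; about 0.36 kg (varies). Origin: centre of its underside, z up its axis; same all round. May be absent (None).
- bottle3: capped amber glass bottle, loose, upright: 140 mm tall, body 66 mm in diameter up to 72 mm, shoulder tapering to a 27 mm neck at 92 mm, aluminium cap 32 mm in diameter from 118 to 140 mm; about 0.36 kg (varies). Origin: centre of its underside, z up its axis; same all round. May be absent (None).
- board: loose plywood neck board lying flat: 156 mm (x) by 180 mm (y) by 6 mm, 0.18 kg; 4 round holes of 41 mm at x +-40, y +-46 mm. On its middle a wooden grip bar, 14 mm thick (x), 70 mm long (y), 6 to 42 mm above the underside. Origin: centre of the underside, z up. It fits the carton with its y along the carton's y, either way round, 4 mm spare each side; flush, its origin is 101 mm above the carton's
- tray: fixed square aluminium tray, 250 mm, base 4 mm thick, rim 14 mm high, on which the bottles stand at the start, at least 90 mm between their centres. Origin: centre of its underside
- flap_left (a joint): the carton's short flap on its left (+y) side: 0 = folded down flat (closed), 1.57 = upright, up to 2.6 = leaning outwards. A rigid 4 mm panel reaching 81 mm from its crease, 161 mm wide; the crease is a little stiff (0.035 N m friction, no spring), so it stays where it is left. Leaning far out it can jam if its edge is pushed level: follow the edge's arc about the crease
- flap_right (a joint): the carton's short flap on its right (-y) side: 0 = folded down flat (closed), 1.57 = upright, up to 2.6 = leaning outwards. A rigid 4 mm panel reaching 81 mm from its crease, 161 mm wide; the crease is a little stiff (0.035 N m friction, no spring), so it stays where it is left. Leaning far out it can jam if its edge is pushed level: follow the edge's arc about the crease
- flap_near (a joint): the carton's long flap on its near (-x) side: 0 = folded down flat (closed), 1.57 = upright, up to 2.6 = leaning outwards. A rigid 4 mm panel reaching 81 mm from its crease, 196 mm wide; the crease is a little stiff (0.035 N m friction, no spring), so it stays where it is left. Leaning far out it can jam if its edge is pushed level: follow the edge's arc about the crease
- flap_far (a joint): the carton's long flap on its far (+x) side: 0 = folded down flat (closed), 1.57 = upright, up to 2.6 = leaning outwards. A rigid 4 mm panel reaching 81 mm from its crease, 196 mm wide; the crease is a little stiff (0.035 N m friction, no spring), so it stays where it is left. Leaning far out it can jam if its edge is pushed level: follow the edge's arc about the crease
- flap_left_hinge (a point): middle of the crease of flap_left, 155 mm above the carton's underside; the crease runs along the carton's x axis. Closed, the flap's upper face is 2 mm above this point
- flap_right_hinge (a point): middle of the crease of flap_right, 155 mm above the carton's underside; the crease runs along the carton's x axis. Closed, the flap's upper face is 2 mm above this point
- flap_near_hinge (a point): middle of the crease of flap_near, 159 mm above the carton's underside; the crease runs along the carton's y axis. Closed, the flap's upper face is 2 mm above this point
- flap_far_hinge (a point): middle of the crease of flap_far, 159 mm above the carton's underside; the crease runs along the carton's y axis. Closed, the flap's upper face is 2 mm above this point
- teapot: white enamel teapot, 134 mm high, 140 mm wide body, not to be disturbed. Origin: centre of its underside
- tin: round aluminium tin with a clip-on lid, 134 mm in diameter, 107 mm high, not to be disturbed. Origin: centre of its underside
- spatula: wooden spatula, 280 mm long, lying flat, not to be disturbed. Origin: on its underside, x along it
Not all that is in view belongs to the job. Several things have the shape of the board; the one meant has the colours described above.

How it is judged (in metres and radians):
On the way, in this order (a step that is already met when the one before it is completed fails the run):
1. every bottle stands upright in a pocket of the carton ((horizontal distance between bottle0 and pocket0 below 0.006 m or horizontal distance between bottle0 and pocket1 below 0.006 m or horizontal distance between bottle0 and pocket2 below 0.006 m or horizontal distance between bottle0 and pocket3 below 0.006 m) and z of bottle0 in the frame of carton between 0.005 and 0.013 m and angle between each of bottle0, bottle1, bottle2, bottle3's own z axis and vertical below 0.06 rad and (horizontal distance between bottle1 and pocket0 below 0.006 m or horizontal distance between bottle1 and pocket1 below 0.006 m or horizontal distance between bottle1 and pocket2 below 0.006 m or horizontal distance between bottle1 and pocket3 below 0.006 m) and z of bottle1 in the frame of carton between 0.005 and 0.013 m and (horizontal distance between bottle2 and pocket0 below 0.006 m or horizontal distance between bottle2 and pocket1 below 0.006 m or horizontal distance between bottle2 and pocket2 below 0.006 m or horizontal distance between bottle2 and pocket3 below 0.006 m) and z of bottle2 in the frame of carton between 0.005 and 0.013 m and (horizontal distance between bottle3 and pocket0 below 0.006 m or horizontal distance between bottle3 and pocket1 below 0.006 m or horizontal distance between bottle3 and pocket2 below 0.006 m or horizontal distance between bottle3 and pocket3 below 0.006 m) and z of bottle3 in the frame of carton between 0.005 and 0.013 m), for 0.2 s.
2. the neck board lies flush on the corner posts, the necks through its holes (all of step 1 and z of board in the frame of carton between 0.098 and 0.104 m and angle between board's own z axis and vertical below 0.03 rad and horizontal distance between board and carton below 0.008 m), for 0.2 s.
3. both short flaps are down while the long flaps are still up (z of board in the frame of carton between 0.098 and 0.104 m and angle between board's own z axis and vertical below 0.03 rad and horizontal distance between board and carton below 0.008 m and value of joint each of flap_left, flap_right below 0.08 rad and value of joint each of flap_near, flap_far above 1.2 rad), for 0.1 s.
4. all four flaps are down (value of joint each of flap_left, flap_right, flap_near, flap_far below 0.08 rad), for 0.2 s.
At the end, for the whole second after the job is handed in: every bottle present stands in a pocket (within 6 mm of its centre and 4 mm of its floor, upright to 0.06 rad), the board lies on the corner posts (within 3 mm in height, level to 0.03 rad, within 8 mm of the middle), and all four flaps are within 0.08 rad of closed (all of step 2 and all of step 4); the robot touches nothing.
It fails at once if a bottle is knocked over (angle between any of bottle0, bottle1, bottle2, bottle3's own z axis and vertical above 0.8 rad).
It fails at once if a bottle is dropped into the carton (reaches a pocket floor faster than 0.5 m/s) ((horizontal distance between bottle0 and carton below 0.09 m and z of bottle0 in the frame of carton below 0.03 m and linear speed of bottle0 above 0.5 m/s) or (horizontal distance between bottle1 and carton below 0.09 m and z of bottle1 in the frame of carton below 0.03 m and linear speed of bottle1 above 0.5 m/s) or (horizontal distance between bottle2 and carton below 0.09 m and z of bottle2 in the frame of carton below 0.03 m and linear speed of bottle2 above 0.5 m/s) or (horizontal distance between bottle3 and carton below 0.09 m and z of bottle3 in the frame of carton below 0.03 m and linear speed of bottle3 above 0.5 m/s)).
It fails at once if a bystander (teapot, tin, spatula) is shifted by more than 30 mm (distance of any of teapot, tin, spatula from where it was at the start of the episode above 0.03 m).
Of bottle0, bottle1, bottle2, bottle3 only 2 to 4 are there at a start; the rules pass over those that are not, and their reading is None.
At some moment in a run one of board may be knocked a few centimetres aside while the robot is not near it.
It also fails if it takes over 210 s, if anything falls off the work surface, if the arm or the gripper's body presses on something with over 40 N, if the wrist force passes 120 N, or if a joint passes its speed limit or range.

## Working session

There is one attempt and no reset: what is moved stays moved. The work goes in short steps, Python scripts to look and compute and a tool call to move; the robot and the scene stay as the last step left them, time stands still between calls to the robot, and variables do not carry over. Pictures are saved under pics/ and viewed, and the job is handed in when it is done.

Besides the shell and the picture viewer there is one more tool, called after ">>>" as name([rows], argument=value, ...), one row to a line, values as JSON. apply_moves: Moves the arm, as the interface text tells. Its arguments: {"type":"object","properties":{"steps":{"type":"array"}},"required":["steps"]}

```bash
ls; mkdir -p pics; cat > h.py <<'E'
import numpy as np, cv2
from bench import manip
def snap(name,fn,save=True):
    im=manip.get_image(name); 
    cv2.imwrite('pics/'+fn+'.png',im['pixels'][:,:,::-1])
    np.savez('pics/'+fn+'.npz',**{k:im[k] for k in im})
    return im
def load(fn): return dict(np.load('pics/'+fn+'.npz'))
def ray(im,u,v):
    p=cv2.undistortPoints(np.array([[[u,v]]],float),np.array(im['mtx'],float),np.array(im['D'],float))[0,0]
    T=np.array(im['cam_to_world']); d=T[:3,:3]@np.array([p[0],-p[1],-1.]); return T[:3,3],d
def atz(im,u,v,z):
    o,d=ray(im,u,v); return o+d*(z-o[2])/d[2]
def proj(im,P):
    T=np.linalg.inv(np.array(im['cam_to_world'])); P=np.atleast_2d(np.array(P,float))
    c=P@T[:3,:3].T+T[:3,3]; c=c*[1,-1,-1]
    return cv2.projectPoints(c,np.zeros(3),np.zeros(3),np.array(im['mtx'],float),np.array(im['D'],float))[0][:,0]
def crop(fn,x0,y0,x1,y1,s,out):
    a=cv2.imread('pics/'+fn+'.png')[y0:y1,x0:x1]
    cv2.imwrite('pics/'+out+'.png',cv2.resize(a,None,fx=s,fy=s,interpolation=cv2.INTER_CUBIC))
E
python3 - <<'E'
from h import *
print(manip.state(), manip.pinch_z)
for n in('top','side'):
    im=snap(n,n+'0'); print(im['mtx'],im['D'],im['cam_to_world'])
E
```

```text
pics
{'t': 0.0, 'joints': array([ 6.10598738e+01,  1.50999687e+01, -2.80273151e+00,  7.21585102e+01,
       -9.47804439e-04,  8.11035284e+01]), 'dq': array([-0.07139196, -0.02917046, -0.05086826,  0.03200812, -0.04334976,
        0.00235222]), 'effort': array([ 2.90174830e-03, -6.37630177e+01,  3.84568870e+01,  1.36848408e-02,
       -3.12245913e-05,  1.10472058e-06]), 'eef_pos': array([0.17978568, 0.49293679, 0.19832146]), 'orientation': array([-8.99914702e+01,  6.06206061e-02,  6.99563503e+01]), 'contact_force': array([-0.46506547, -0.30773379,  0.33037634]), 'wrist_torque': array([-0.00133497, -0.04066267, -0.00988674]), 'width': 0.08542358183797387} 0.0187
[[477.48335124   0.         273.37809011]
 [  0.         477.48335124 202.20515392]
 [  0.           0.           1.        ]] [-0.03355219  0.          0.          0.          0.        ] [[-8.01235886e-02  9.75024615e-01 -2.07140560e-01  1.30494205e-01]
 [-9.96784058e-01 -7.86503446e-02  1.53513821e-02 -1.27309491e-01]
 [-1.32370095e-03  2.07704415e-01  9.78190740e-01  1.72498596e+00]
 [ 0.00000000e+00  0.00000000e+00  0.00000000e+00  1.00000000e+00]]
[[437.7474287    0.         273.14622364]
 [  0.         437.7474287  208.53328502]
 [  0.           0.           1.        ]] [0.00893797 0.         0.         0.         0.        ] [[ 0.5713634  -0.53264302  0.62436791  1.31314626]
 [ 0.82052363  0.38638892 -0.42124171 -0.71920968]
 [-0.01687739  0.75299072  0.65781467  1.00198915]
 [ 0.          0.          0.          1.        ]]
```

View pics/top0.png

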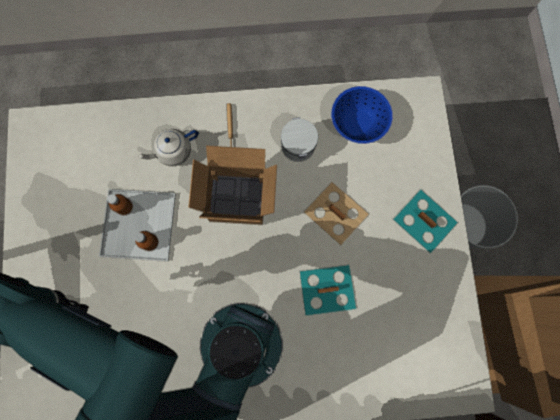

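View pics/side0.png

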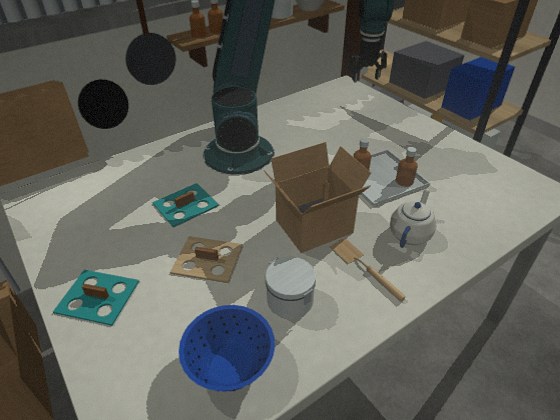

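```bash
python3 - <<'E'
from h import *
crop('top0',170,130,300,240,6,'c1')
crop('top0',90,180,190,270,7,'c2')
crop('top0',295,170,380,255,7,'c3')
crop('side0',250,130,380,260,4.5,'c4')
E
```

```text
(no output)
```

View pics/c1.png

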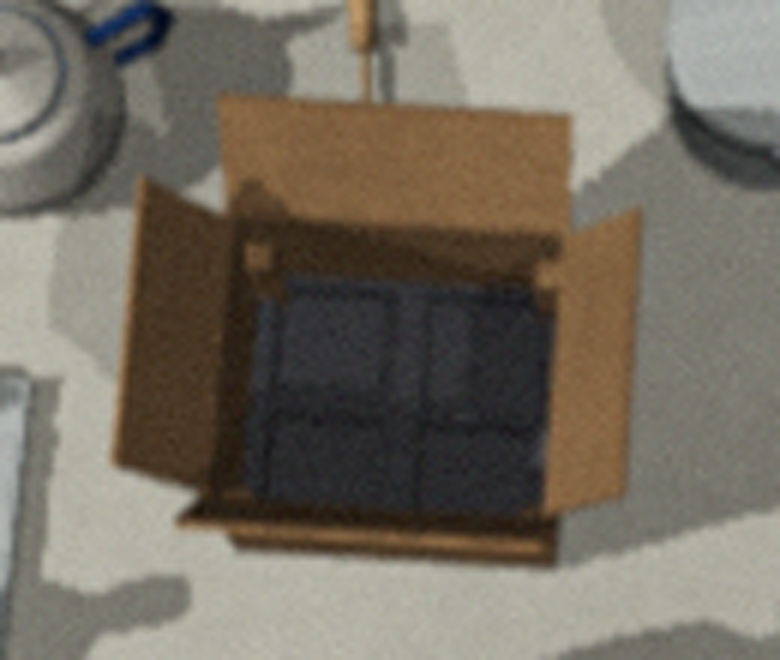

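View pics/c2.png

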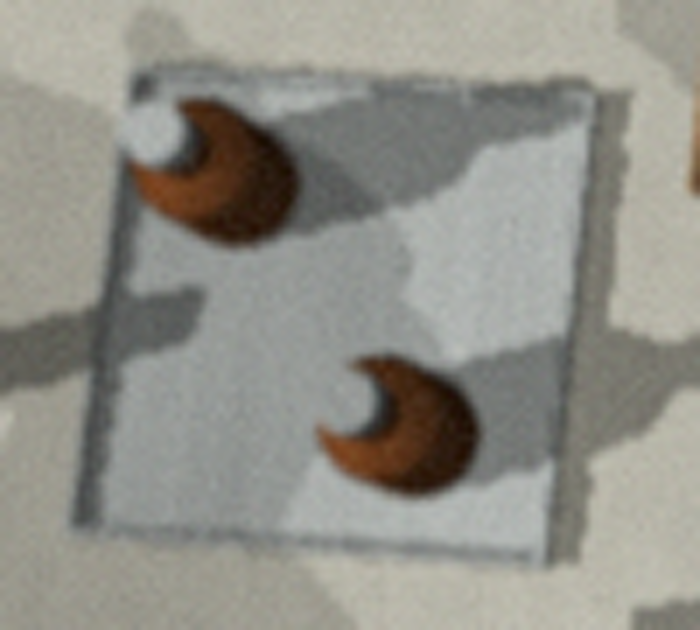

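View pics/c3.png

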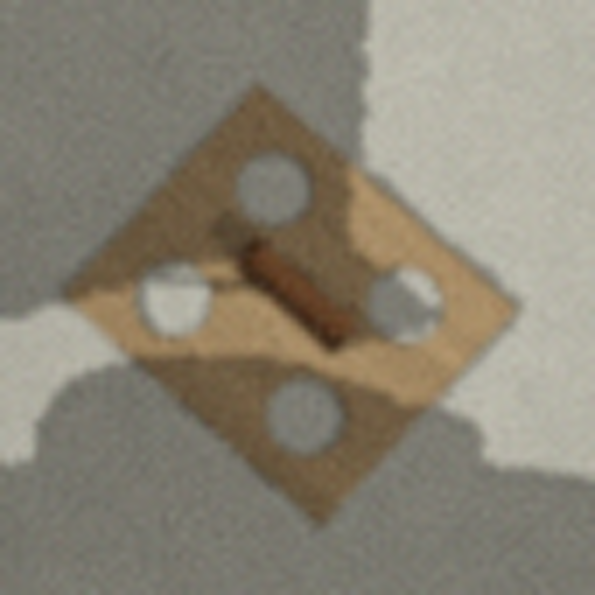

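View pics/c4.png

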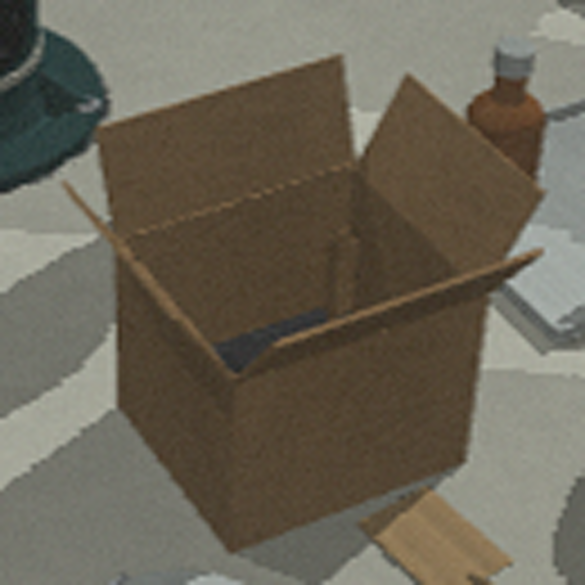

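```bash
cat > fit.py <<'E'
from h import *
from scipy.optimize import least_squares
def R2(y): c,s=np.cos(y),np.sin(y); return np.array([[c,-s,0],[s,c,0],[0,0,1]])
def w(p,P): return np.atleast_2d(P)@R2(p[2]).T+[p[0],p[1],0]
HX,HY=.084,.096
def flap(name,a,u,r):  # u lateral coordinate, r distance from crease
    c,s=np.cos(a)*r,np.sin(a)*r
    return {'left':(u,HY-c,.155+s),'right':(u,-HY+c,.155+s),'near':(-HX+c,u,.159+s),'far':(HX-c,u,.159+s)}[name]
E
cat > f1.py <<'E'
from fit import *
T=load('top0');S=load('side0')
t=lambda x,y:(170+x/6,130+y/6); s=lambda x,y:(250+x/4.5,130+y/4.5)
obs=[(S,s(232,552),lambda q:(.086,-.098,0)),(S,s(467,462),lambda q:(.086,.098,0)),(S,s(118,405),lambda q:(-.086,-.098,0)),
(S,s(235,380),lambda q:(.086,-.098,.157)),
(T,t(258,257),lambda q:(.074,.086,.101)),(T,t(551,275),lambda q:(.074,-.086,.101)),
(T,t(220,95),lambda q:flap('far',q[6],.098,.081)),(T,t(570,117),lambda q:flap('far',q[6],-.098,.081)),
(S,s(540,252),lambda q:flap('far',q[6],.098,.081)),
(T,t(142,178),lambda q:flap('left',q[3],.0805,.081)),(T,t(115,463),lambda q:flap('left',q[3],-.0805,.081)),
(S,s(408,75),lambda q:flap('left',q[3],-.0805,.081)),(S,s(541,190),lambda q:flap('left',q[3],.0805,.081)),
(T,t(640,210),lambda q:flap('right',q[4],.0805,.081)),(T,t(625,495),lambda q:flap('right',q[4],-.0805,.081)),
(S,s(65,183),lambda q:flap('right',q[4],-.0805,.081)),
(S,s(100,130),lambda q:flap('near',q[5],-.098,.081)),(S,s(342,57),lambda q:flap('near',q[5],.098,.081)),
(T,t(180,525),lambda q:flap('near',q[5],.098,.081))]
def res(q): return np.concatenate([proj(im,w(q,f(q)))[0]-uv for im,uv,f in obs])
r=least_squares(res,[.45,-.05,0,1.9,1.9,1.7,1.9],loss='soft_l1')
print(r.x, np.degrees(r.x[2])); print(res(r.x).reshape(-1,2).round(1))
E
python3 f1.py
```

```text
[ 0.51404526 -0.02039305 -0.14683832  2.0428639   2.14900715  1.90302336
  2.17594048] -8.41321626406916
[[-1.3  0.5]
 [-0.9  0.2]
 [-0.8 -0.1]
 [-0.7  1.3]
 [-0.9 -0.7]
 [-1.1 -0.6]
 [-1.3 -0.5]
 [-0.4 -0.4]
 [-0.1 -0.3]
 [-0.5 -0.7]
 [-1.1 -0.1]
 [-0.9 -0.5]
 [-0.5  0.5]
 [-0.2 -0.4]
 [-1.   0.4]
 [-1.8  0.2]
 [-1.4 -0.4]
 [-0.4 -0.5]
 [-2.4 -1. ]]
```

```bash
sed -i 's#t=lambda.*#t=lambda x,y:(170+(x+.5)/6-.5,130+(y+.5)/6-.5); s=lambda x,y:(250+(x+.5)/4.5-.5,130+(y+.5)/4.5-.5)#' f1.py; python3 f1.py; python3 - <<'E'
from h import *
crop('side0',330,130,440,210,7,'c5')
T=load('top0')
for u,v in[(155,133),(348,400)]:
    print(atz(T,90+(u+.5)/7-.5,180+(v+.5)/7-.5,.144))
E
```

```text
[ 0.51404342 -0.02027494 -0.14540634  2.04059816  2.13099046  1.90795643
  2.17356922] -8.331169533466996
[[-0.8  0.9]
 [-0.4  0.5]
 [-0.4  0.3]
 [-0.2  1.6]
 [-0.5 -0.2]
 [-0.7 -0.2]
 [-1.   0. ]
 [-0.1 -0. ]
 [ 0.3 -0. ]
 [-0.1 -0.2]
 [-0.6  0.4]
 [-0.6 -0.2]
 [-0.2  0.8]
 [-0.3 -0.1]
 [-1.   0.7]
 [-1.   0.3]
 [-1.1  0. ]
 [-0.1 -0.1]
 [-2.  -0.5]]
[0.52215242 0.39557673 0.144     ]
[0.38373517 0.30433143 0.144     ]
```

View pics/c5.png

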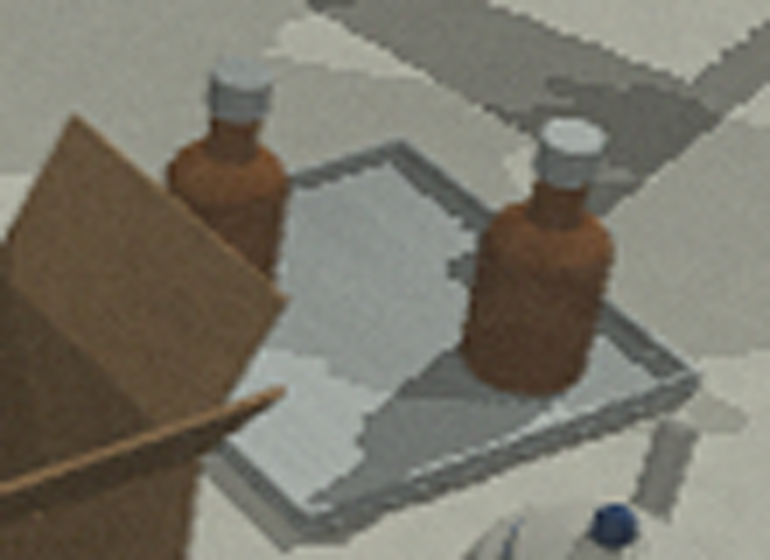

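```bash
python3 - <<'E'
from h import *
S=load('side0')
for u,v in[(573,137),(240,75)]:
    print(atz(S,330+(u+.5)/7-.5,130+(v+.5)/7-.5,.144))
T=load('top0')
f=lambda u,v:(295+(u+.5)/7-.5,170+(v+.5)/7-.5)
print('board holes');P=[]
for c in[(273,188),(175,300),(405,305),(304,416)]:
    P.append(atz(T,*f(*c),.006)); print(P[-1])
for c in[(256,83),(62,293),(521,303),(322,527)]: print('corner',atz(T,*f(*c),.006))
# bystanders
E
```

```text
[0.52371164 0.40094944 0.144     ]
[0.38410596 0.30815866 0.144     ]
board holes
[ 0.49836795 -0.37749986  0.006     ]
[ 0.44271947 -0.31994246  0.006     ]
[ 0.43035874 -0.43979753  0.006     ]
[ 0.37623848 -0.3806954   0.006     ]
corner [ 0.55592151 -0.37457866  0.006     ]
corner [ 0.45119659 -0.26131233  0.006     ]
corner [ 0.42650801 -0.50059848  0.006     ]
corner [ 0.31788139 -0.3837427   0.006     ]
```

```bash
cat > go.py <<'E'
import sys
from h import *
from scipy.spatial.transform import Rotation as Ro
# usage: go.py x y z yaw(or -) [roll pitch]
def plan(x,y,z,yaw=None):
    s=manip.state(); r,p,yw=s['orientation']; R=Ro.from_euler('xyz',[r,p,yw],degrees=True)
    d=R.inv().apply(np.array([x,y,z])-s['eef_pos'])*1000
    tgt=Ro.from_euler('xyz',[-90,0,yw if yaw is None else yaw],degrees=True)
    rv=(R.inv()*tgt).as_rotvec(degrees=True)
    print('t',round(s['t'],2),'pos',s['eef_pos'].round(4),'ori',s['orientation'].round(2),'w',round(s['width'],4),'F',s['contact_force'].round(1))
    print('d tool mm',d.round(1),'turn',rv.round(2))
if __name__=='__main__':
    a=sys.argv[1:]; plan(*map(float,a[:3]),None if len(a)<4 else float(a[3]))
E
python3 go.py .384 .306 .22 81.7
```

```text
t 0.1 pos [0.1798 0.493  0.1984] ori [-8.999e+01  6.000e-02  6.996e+01] w 0.0853 F [-0.4 -0.3 -0.5]
d tool mm [-105.7  -21.6 -255.9] turn [ -0.02 -11.74  -0.05]
```

>>> apply_moves([
  [[0,0,0],[-18,-3.6,-43],0],
  [[0,0,0],[-18,-3.6,-43],0],
  [[0,0,0],[-18,-3.6,-43],0],
  [[0,0,0],[-18,-3.6,-43],0],
  [[0,0,0],[-18,-3.6,-43],0],
  [[0,0,0],[-16,-3.6,-41],0],
  [[0,-6,0],[0,0,0],0],
  [[0,-5.7,0],[0,0,0],0],
  [[0,0,0],[0,0,0],0],
])

```text
t: 1.23
eef_pos: [0.384, 0.3057, 0.2201]
orientation: [-90.0, 0.0, 81.6]
contact_force: [-0.7, 0.5, 0.4]
width: 0.0852
```

```bash
python3 - <<'E'
from h import *
T=snap('top','top1');S=snap('side','side1')
st=manip.state();print(st['eef_pos'],st['orientation'],st['width'])
print(proj(T,st['eef_pos']),proj(S,st['eef_pos']))
crop('top1',90,180,190,270,7,'c6');crop('side1',300,70,440,210,5,'c7')
E
python3 go.py .384 .306 .22 81.7
```

```text
[0.38392024 0.30590527 0.22023263] [-8.99825830e+01  1.30733363e-02  8.15370880e+01] 0.08540477688493653
[[132.20696569 233.41649147]] [[365.97085824 121.74080123]]
t 1.32 pos [0.3839 0.3059 0.2202] ori [-8.998e+01  1.000e-02  8.154e+01] w 0.0854 F [-0.2  0.1 -0.5]
d tool mm [ 0.1  0.2 -0.1] turn [-0.02 -0.16 -0.01]
```

View pics/c7.png

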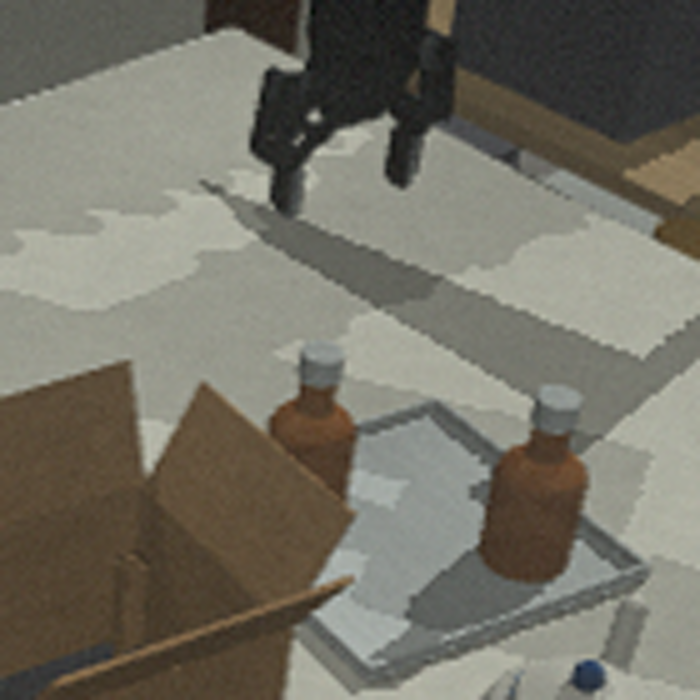

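View pics/top1.png

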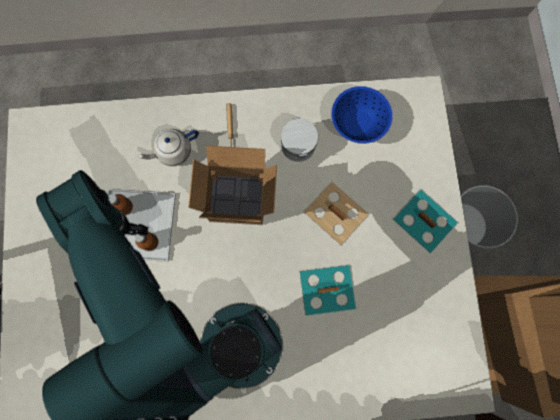

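>>> apply_moves([
  [[0,0,0],[0,0,0],1],
  [[0,0,0],[0,0,0],1],
  [[0,0,0],[0,0,0],1],
  [[0,0,0],[0,0,0],1],
  [[0,0,0],[0,0,0],1],
  [[0,0,0],[0,0,0],1],
  [[0,0,0],[0,0,0],1],
])

```text
t: 2.2
eef_pos: [0.3841, 0.3059, 0.2204]
orientation: [-90.0, 0.0, 81.7]
contact_force: [0.8, 0.1, -0.9]
width: -0.0002
```

```bash
python3 - <<'E'
from h import *
S=snap('side','side2')
st=manip.state();print(st['eef_pos'],st['orientation'],st['width'])
print(proj(S,st['eef_pos']))
a=cv2.imread('pics/side2.png'); u,v=proj(S,st['eef_pos'])[0]
crop('side2',300,50,440,160,5,'c8')
crop('top1',90,180,190,270,7,'c6')
E
```

```text
[0.38408368 0.3059158  0.22038734] [-8.99990089e+01 -2.20037834e-03  8.16594941e+01] -9.818435772383595e-05
[[366.01157461 121.71979632]]
```

View pics/c8.png

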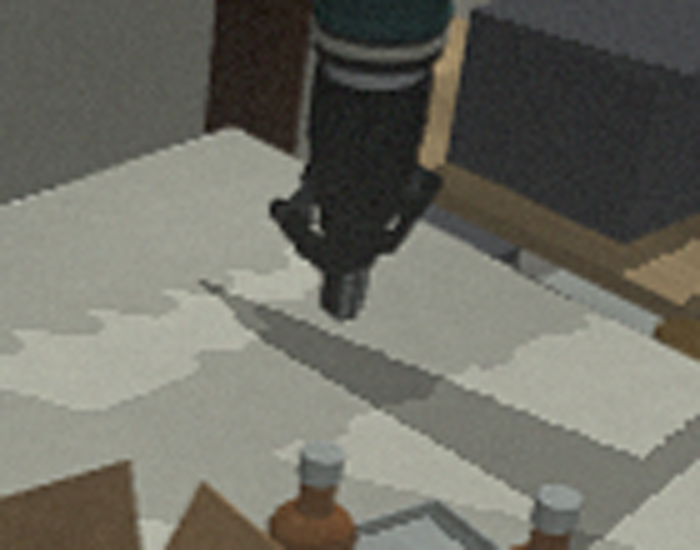

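View pics/c6.png

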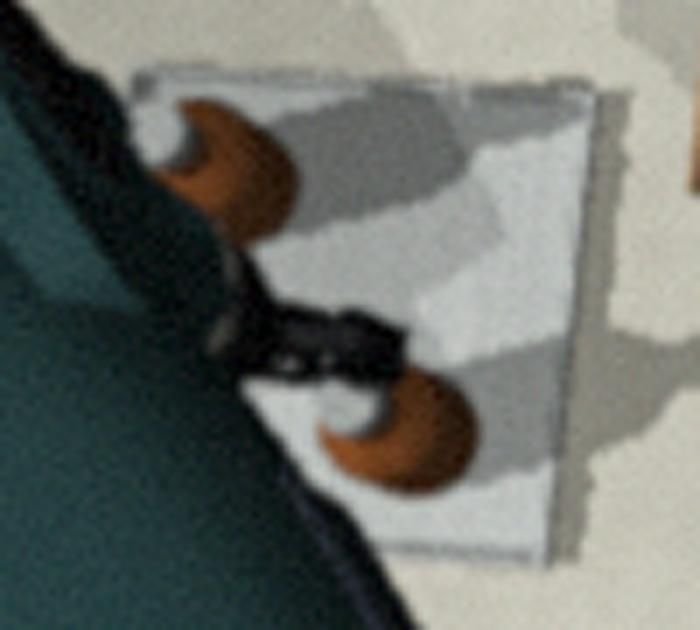

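```bash
python3 - <<'E'
from h import *
T=snap('top','top2')
crop('top2',90,180,190,270,7,'c6')
print(proj(T,[[0,0,0],[0,0,.1]]),proj(load('side2'),[[0,0,0]]),proj(T,manip.state()['eef_pos']))
E
```

```text
[[240.61236451 344.4302956 ]
 [238.52273897 346.99120977]] [[237.95082126 153.77997494]] [[132.19983029 233.35649362]]
```

View pics/c6.png

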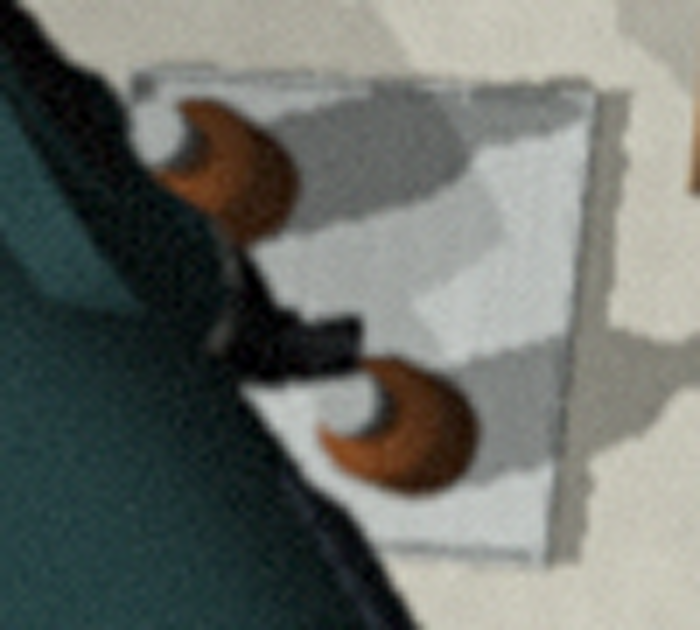

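View pics/side2.png

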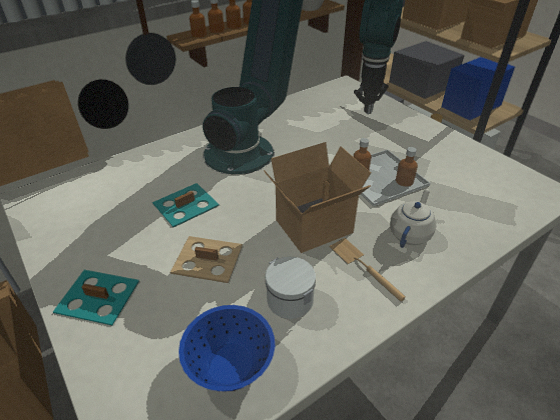

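```bash
python3 - <<'E'
from h import *
T=load('top2');S=load('side2')
o1,d1=ray(T,140,228.3);o2,d2=ray(S,368.2,112.6)
A=np.stack([d1,-d2],1);t=np.linalg.lstsq(A,o2-o1,rcond=None)[0]
print(o1+d1*t[0],o2+d2*t[1])
# objects: cap of B
o1,d1=ray(T,90+348.5/7-.5,180+400.5/7-.5);o2,d2=ray(S,330+240.5/7-.5,130+75.5/7-.5)
t=np.linalg.lstsq(np.stack([d1,-d2],1),o2-o1,rcond=None)[0]
print(o1+d1*t[0],o2+d2*t[1])
E
```

```text
[0.39072802 0.26885012 0.26360702] [0.40504862 0.28724388 0.27114344]
[0.38368411 0.30424441 0.14431874] [0.38547181 0.30664825 0.14526139]
```

```bash
python3 - <<'E'
from h import *
T=load('top2');S=load('side2')
for z in(.22,.26,.29,.33): print(z,proj(T,[[.384,.306,z],[.384,.266,z]]).round(1).tolist(),proj(S,[[.384,.306,z]]).round(1))
crop('top2',80,160,200,260,6,'c9')
crop('side2',340,30,410,130,6,'c10')
E
```

```text
0.22 [[132.2, 233.4], [144.7, 232.4]] [[366.  121.8]]
0.26 [[128.5, 231.6], [141.3, 230.5]] [[367.4 111.5]]
0.29 [[125.5, 230.1], [138.6, 229.1]] [[368.6 103.5]]
0.33 [[121.4, 228.1], [134.9, 227.0]] [[370.1  92.5]]
```

View pics/c10.png

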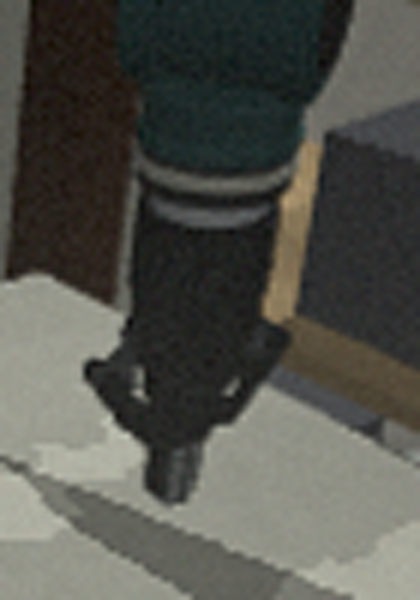

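>>> apply_moves([
  [[0,0,0],[0,0,0],0],
  [[0,0,0],[0,0,0],0],
  [[0,0,0],[0,0,0],0],
  [[0,0,0],[0,0,0],0],
  [[0,0,0],[0,25,0],0],
  [[0,0,0],[0,25,0],0],
  [[0,0,0],[0,20,0],0],
  [[0,0,0],[0,15,0],0],
  [[0,0,0],[0,0,0],0],
])

```text
t: 3.42
eef_pos: [0.3836, 0.3056, 0.1347]
orientation: [-89.9, 0.1, 81.7]
contact_force: [0.4, 0.3, 0.5]
width: 0.0856
```

```bash
python3 - <<'E'
from h import *
S=snap('side','side3');T=snap('top','top3')
print(manip.state()['eef_pos'])
crop('side3',320,90,420,180,7,'c11')
crop('top3',90,180,190,270,7,'c12')
E
```

```text
[0.38427784 0.30598958 0.13587924]
```

View pics/c11.png

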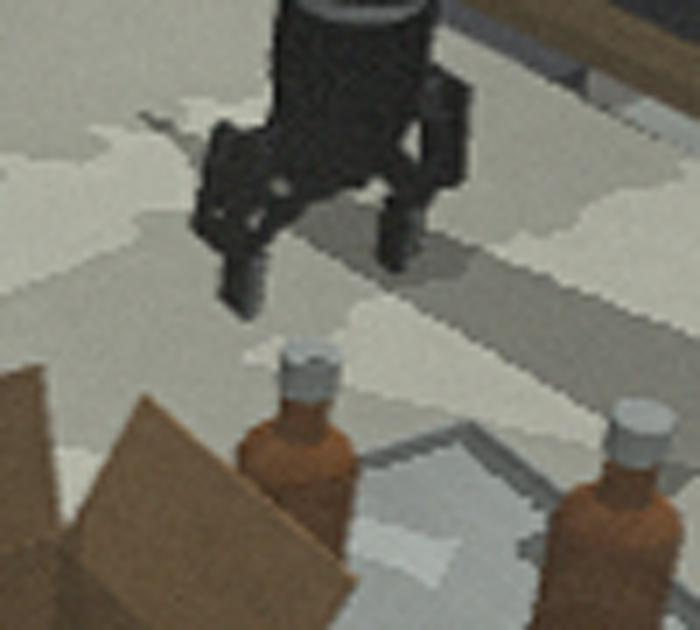

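View pics/c12.png

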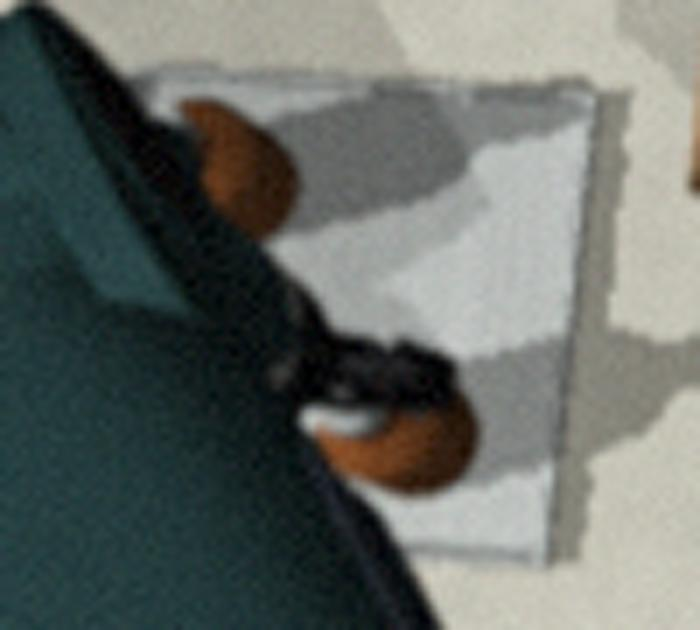

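>>> apply_moves([
  [[0,0,0],[0,15,0],0],
  [[0,0,0],[0,15,0],0],
  [[0,0,0],[0,10,0],0],
  [[0,0,0],[0,0,0],0],
])

```text
t: 4.03
eef_pos: [0.384, 0.3058, 0.0954]
orientation: [-90.0, 0.0, 81.7]
contact_force: [0.4, 0.4, -0.4]
width: 0.0854
```

```bash
python3 - <<'E'
from h import *
S=snap('side','side4')
print(manip.state()['eef_pos'])
crop('side4',320,90,420,180,7,'c11')
E
```

```text
[0.38422874 0.30597795 0.09572954]
```

View pics/c11.png

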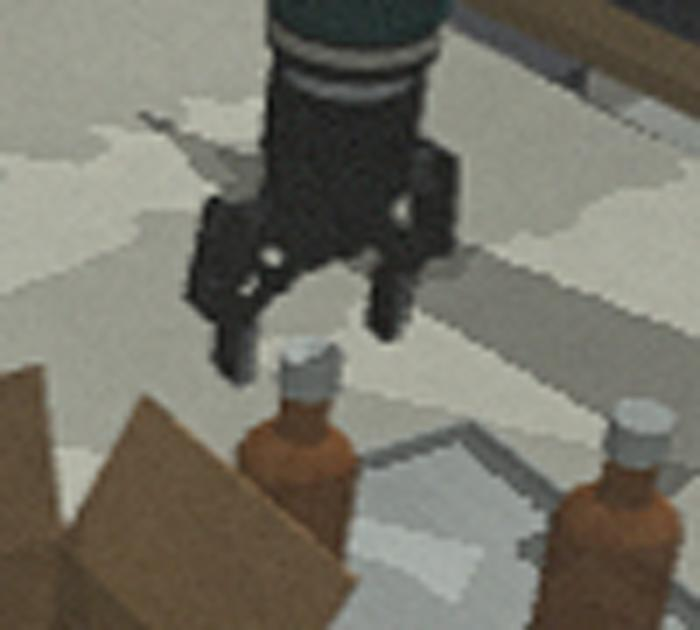

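>>> apply_moves([
  [[0,0,0],[0,13,0],0],
  [[0,0,0],[0,0,0],0.5],
  [[0,0,0],[0,0,0],0.6],
  [[0,0,0],[0,0,0],0.8],
  [[0,0,0],[0,0,0],1],
  [[0,0,0],[0,0,0],1],
  [[0,0,0],[0,0,0],1],
  [[0,0,0],[0,0,0],1],
])

```text
t: 5.08
eef_pos: [0.3845, 0.3062, 0.0828]
orientation: [-90.0, -0.1, 81.7]
contact_force: [-0.1, 1.6, 6.5]
width: 0.0303
```

```bash
python3 - <<'E'
from h import *
S=snap('side','side5')
s=manip.state();print(s['eef_pos'],s['width'],s['contact_force'])
crop('side5',320,90,420,180,7,'c11')
E
```

```text
[0.38446364 0.30624445 0.08280111] 0.03010206907748696 [-0.79628291  1.42406125  5.19926174]
```

View pics/c11.png

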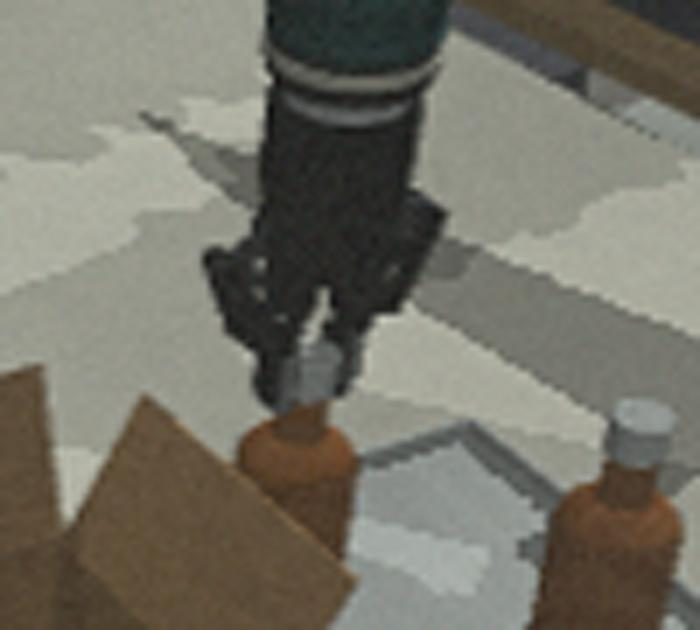

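>>> apply_moves([
  [[0,0,0],[0,-10,0],1],
  [[0,0,0],[0,-30,0],1],
  [[0,0,0],[0,-50,0],1],
  [[0,0,0],[0,-50,0],1],
  [[0,0,0],[0,-50,0],1],
  [[0,0,0],[0,-50,0],1],
  [[0,0,0],[0,-37,0],1],
  [[0,0,0],[0,0,0],1],
])

```text
t: 6.12
eef_pos: [0.3846, 0.3061, 0.3614]
orientation: [-90.2, -0.1, 81.7]
contact_force: [1.4, 1.3, -5.0]
width: 0.0303
```

```bash
python3 - <<'E'
from fit import *
q=[.5140,-.0203,-.1454]
for n,p in zip('0123',[(-.04,-.046),(-.04,.046),(.04,-.046),(.04,.046)]): print(n,w(q,(*p,.009)).round(4))
E
python3 go.py .5602 .0194 .36 81.7
```

```text
0 [[ 0.4678 -0.06    0.009 ]]
1 [[0.4811 0.031  0.009 ]]
2 [[ 0.5469 -0.0716  0.009 ]]
3 [[0.5602 0.0194 0.009 ]]
t 6.12 pos [0.3846 0.3061 0.3614] ori [-90.15  -0.11  81.65] w 0.0303 F [ 1.4  1.3 -5. ]
d tool mm [-258.1    1.5 -215.4] turn [ 0.15 -0.05  0.11]
```

>>> apply_moves([
  [[0,0,0],[-20,0,-17],1],
  [[0,0,0],[-38,0,-32],1],
  [[0,0,0],[-38,0,-32],1],
  [[0,0,0],[-38,0,-32],1],
  [[0,0,0],[-38,0,-32],1],
  [[0,0,0],[-38,0,-32],1],
  [[0,0,0],[-30,0,-25],1],
  [[0,0,0],[-18,0,-13.4],1],
  [[0,0,0],[0,0,0],1],
  [[0,0,0],[0,0,0],1],
])

```text
t: 7.38
eef_pos: [0.5593, 0.02, 0.3592]
orientation: [-90.0, -0.0, 81.7]
contact_force: [0.2, 0.5, -4.5]
width: 0.0299
```

```bash
python3 - <<'E'
from h import *
S=snap('side','side6');T=snap('top','top6')
print(manip.state()['eef_pos'])
crop('side6',250,40,380,250,3.5,'c11')
crop('top6',170,130,300,240,6,'c12')
E
python3 go.py .5602 .0194 .36 81.7
```

```text
[0.55927574 0.02025604 0.35954214]
t 7.47 pos [0.5593 0.0203 0.3595] ori [-9.000e+01 -1.000e-02  8.172e+01] w 0.0299 F [-0.2  0.1 -4.2]
d tool mm [-0.7 -0.5 -1. ] turn [0.   0.02 0.01]
```

View pics/c11.png

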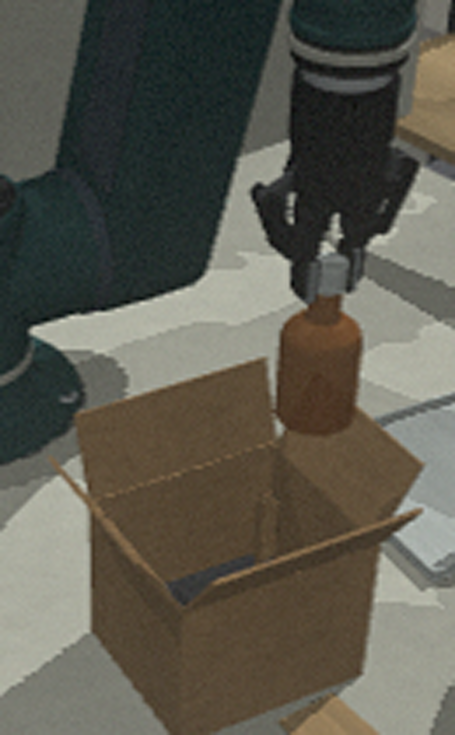

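View pics/c12.png

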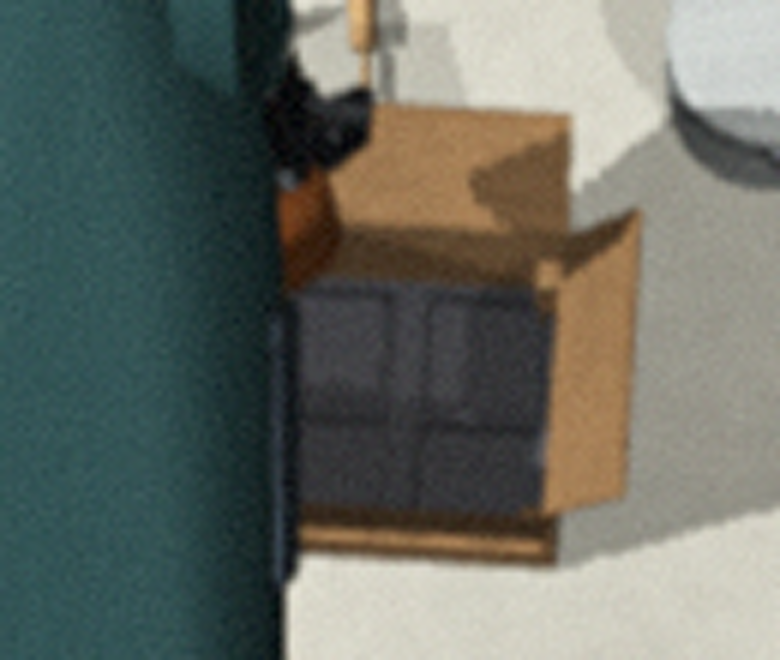

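```bash
cat > ov.py <<'E'
from fit import *
def bottle_pts(x,y,z0):
    out=[]
    for h,r in[(0,.033),(.072,.033),(.092,.0135),(.118,.016),(.140,.016)]:
        a=np.linspace(0,2*np.pi,40); out.append(np.stack([x+r*np.cos(a),y+r*np.sin(a),0*a+z0+h],1))
    return out
def draw(fn,box,s,out,rings=[],lines=[]):
    im=load(fn);x0,y0,x1,y1=box
    a=im['pixels'][y0:y1,x0:x1,::-1].copy(); a=cv2.resize(a,None,fx=s,fy=s,interpolation=cv2.INTER_CUBIC)
    for L,c in [(r,(0,255,0)) for r in rings]+[(l,(255,0,255)) for l in lines]:
        p=proj(im,L); p=((p-[x0,y0]+.5)*s-.5).round().astype(int)
        cv2.polylines(a,[p.reshape(-1,1,2)],False,c,1)
    cv2.imwrite('pics/'+out+'.png',a)
def carton_lines(q):
    L=[]
    for z in(0,.157): L.append(w(q,[(.086*a,.098*b,z) for a,b in[(1,1),(1,-1),(-1,-1),(-1,1),(1,1)]]))
    for z,hx,hy in((.031,.082,.094),): L.append(w(q,[(hx*a,hy*b,z) for a,b in[(1,1),(1,-1),(-1,-1),(-1,1),(1,1)]]))
    for px in(-.04,.04):
        for py in(-.046,.046): L.append(w(q,[(px+.0355*a,py+.0355*b,.031) for a,b in[(1,1),(1,-1),(-1,-1),(-1,1),(1,1)]]))
    return L
E
python3 - <<'E'
from ov import *
q=[.5140,-.0203,-.1454]
draw('side6',(250,90,380,260),4,'o1',bottle_pts(.5593,.0203,.2805),carton_lines(q))
draw('top0',(190,145,290,230),7,'o2',[],carton_lines(q))
E
```

```text
(no output)
```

View pics/o1.png

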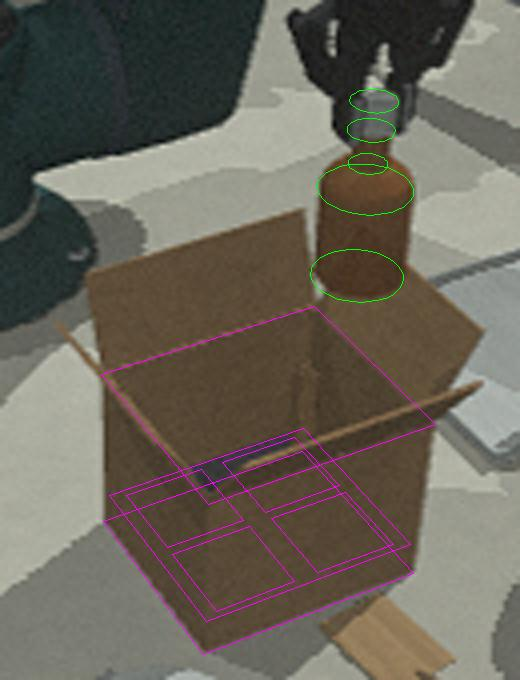

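View pics/o2.png

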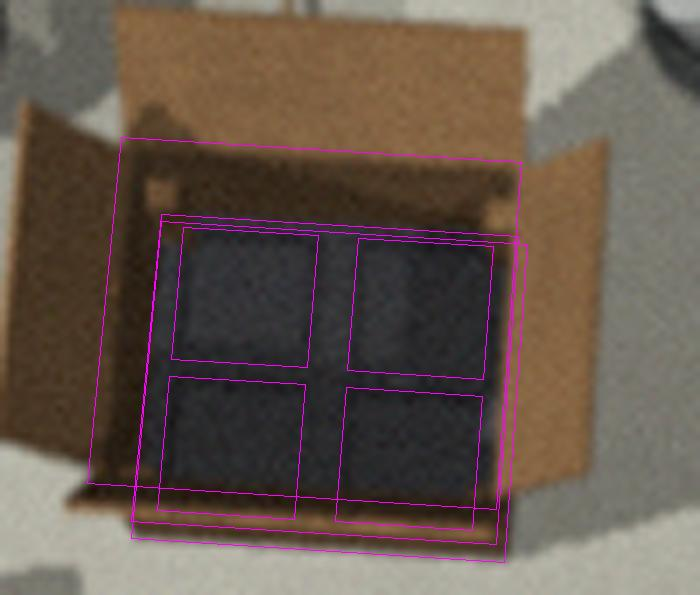

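```bash
python3 - <<'E'
from h import *
a=cv2.imread('pics/top0.png')[168:222,200:276].astype(float)
a=np.clip((a-15)*2.2,0,255).astype(np.uint8)
cv2.imwrite('pics/c13.png',cv2.resize(a,None,fx=10,fy=10,interpolation=cv2.INTER_CUBIC))
E
```

```text
(no output)
```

View pics/c13.png

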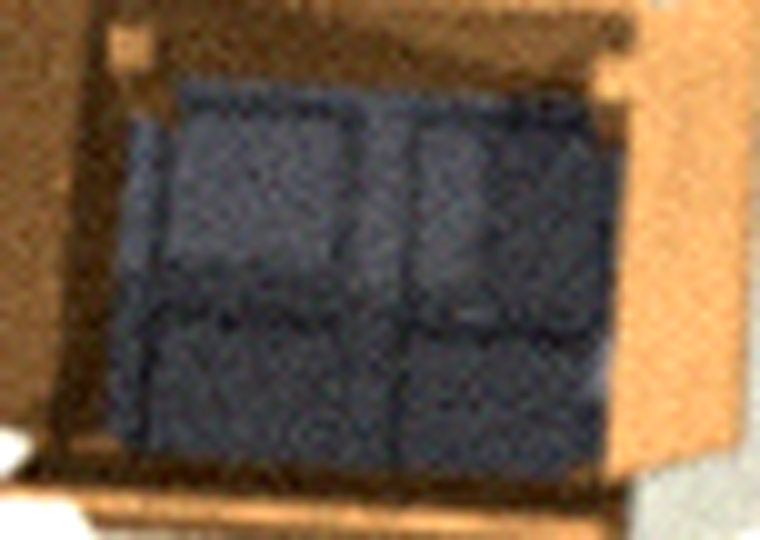

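```bash
cat > f2.py <<'E'
from fit import *
T=load('top0');S=load('side0')
g=lambda x,y:np.array((200+(x+.5)/10-.5,168+(y+.5)/10-.5)); s=lambda x,y:np.array((250+(x+.5)/4.5-.5,130+(y+.5)/4.5-.5))
P=[(T,g(130,45),(.074,.086,.101)),(T,g(152,303),(-.0045,.0815,.031)),(T,g(402,315),(-.0045,-.0105,.031)),
(T,g(172,95),(.0755,.0815,.031)),(T,g(414,106),(.0755,-.0105,.031))]
Ls=[(T,(135,115),(108,430),(.06,.094,.031),(-.06,.094,.031)),(T,(410,115),(390,455),(.06,-.0105,.031),(-.05,-.0105,.031))]
PS=[(S,s(232,552),(.086,-.098,0)),(S,s(467,462),(.086,.098,0)),(S,s(118,405),(-.086,-.098,0))]
def res(q,useS=True):
    r=[proj(im,w(q,p))[0]-uv for im,uv,p in P+(PS if useS else [])]
    for im,a,b,p1,p2 in Ls:
        a,b=g(*a),g(*b); n=np.array([-(b-a)[1],(b-a)[0]])/np.linalg.norm(b-a)
        r.append(np.array([n@(proj(im,w(q,p))[0]-a) for p in(p1,p2)]))
    return np.concatenate(r)
for u in(True,False):
    r=least_squares(res,[.514,-.02,-.14],args=(u,)); print(r.x,np.degrees(r.x[2])); print(r.fun.reshape(-1,2).round(1).tolist())
E
python3 f2.py
```

```text
[ 0.51488681 -0.02181388 -0.13895098] -7.961304458312534
[[-0.2, 0.0], [-0.6, 0.3], [-0.4, 0.5], [-0.8, -0.2], [0.0, 0.1], [-0.8, 1.3], [-0.6, 0.7], [-0.7, 0.8], [0.7, 0.7], [-0.3, 0.2]]
[ 0.51562524 -0.02336089 -0.13132175] -7.524181857518923
[[0.0, -0.1], [-0.2, 0.2], [0.0, 0.2], [-0.5, -0.3], [0.3, -0.1], [0.4, 0.2], [-0.6, -0.3]]
```

```bash
python3 go.py .5609 .0189 .125 82.2
```

```text
t 7.47 pos [0.5593 0.0203 0.3595] ori [-9.000e+01 -1.000e-02  8.172e+01] w 0.0299 F [-0.2  0.1 -4.2]
d tool mm [ -1.1 234.5  -1.8] turn [ 0.   -0.48  0.01]
```

>>> apply_moves([
  [[0,-0.5,0],[-1.1,0,-1.8],1],
  [[0,0,0],[0,0,0],1],
  [[0,0,0],[0,30,0],1],
  [[0,0,0],[0,40,0],1],
  [[0,0,0],[0,40,0],1],
  [[0,0,0],[0,40,0],1],
  [[0,0,0],[0,40,0],1],
  [[0,0,0],[0,30,0],1],
  [[0,0,0],[0,14,0],1],
  [[0,0,0],[0,0,0],1],
])

```text
t: 8.72
eef_pos: [0.5612, 0.0181, 0.1252]
orientation: [-90.0, 0.0, 82.2]
contact_force: [0.8, -0.2, -3.6]
width: 0.0299
```

```bash
python3 - <<'E'
from ov import *
S=snap('side','side7');T=snap('top','top7')
q=[.515,-.0212,-.136]
draw('side7',(250,60,380,220),4.5,'o1',bottle_pts(.5609,.0189,.046)[3:],carton_lines(q))
draw('top7',(170,130,300,240),6,'o2',bottle_pts(.5609,.0189,.046),carton_lines(q)[2:])
E
python3 go.py .5609 .0189 .1 82.2
```

```text
t 8.82 pos [0.5621 0.018  0.1265] ori [-90.09  -0.    82.16] w 0.0299 F [ 0.4  0.2 -4.1]
d tool mm [ 0.8 26.5  1.3] turn [ 0.09 -0.04  0.  ]
```

View pics/o1.png

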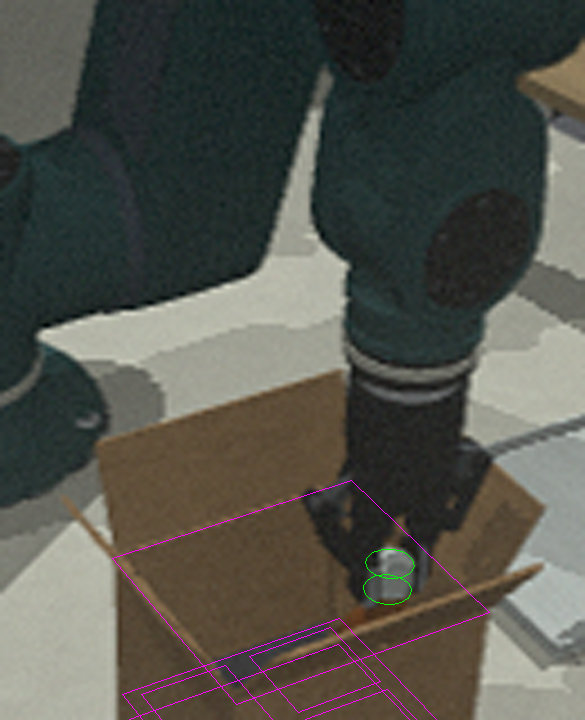

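View pics/o2.png

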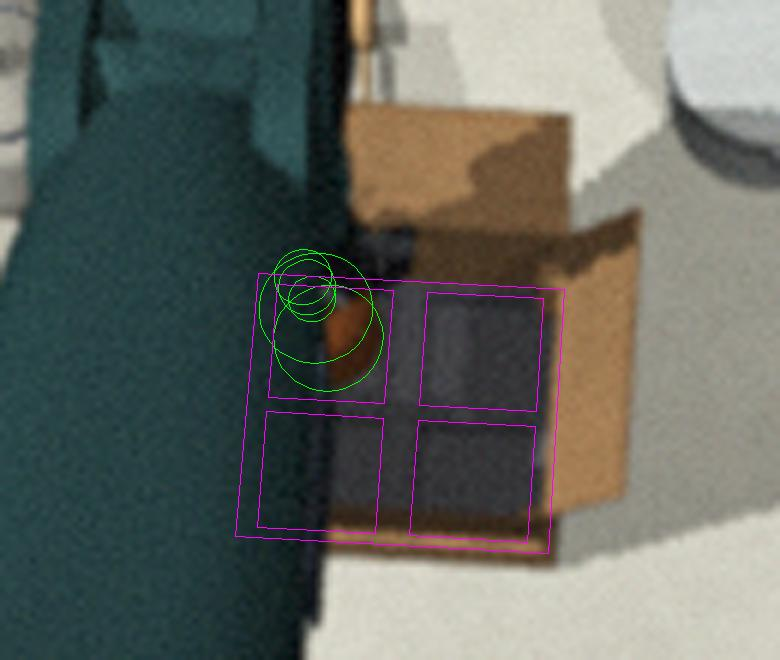

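>>> apply_moves([
  [[0,0,0],[0.8,6,1],1],
  [[0,0,0],[0,6,0],1],
  [[0,0,0],[0,5,0],1],
  [[0,0,0],[0,0,0],1],
])

```text
t: 9.32
eef_pos: [0.5603, 0.019, 0.108]
orientation: [-90.0, 0.0, 82.2]
contact_force: [0.2, 0.2, -3.7]
width: 0.0304
```

>>> apply_moves([
  [[0,0,0],[0,5,0],1],
  [[0,0,0],[0,5,0],1],
  [[0,0,0],[0,0,0],1],
])

```text
t: 9.7
eef_pos: [0.5602, 0.019, 0.0979]
orientation: [-90.0, -0.0, 82.2]
contact_force: [-0.2, 0.7, -3.7]
width: 0.0302
```

>>> apply_moves([
  [[0,0,0],[0,4,0],1],
  [[0,0,0],[0,3,0],1],
  [[0,0,0],[0,2,0],1],
  [[0,0,0],[0,0,0],1],
])

```text
t: 10.2
eef_pos: [0.5604, 0.0189, 0.0892]
orientation: [-90.0, 0.0, 82.2]
contact_force: [0.8, 0.1, -4.3]
width: 0.03
```

>>> apply_moves([
  [[0,0,0],[0,1,0],1],
  [[0,0,0],[0,1,0],1],
  [[0,0,0],[0,0,0],1],
])

```text
t: 10.58
eef_pos: [0.5609, 0.019, 0.0878]
orientation: [-90.1, -0.0, 82.2]
contact_force: [-0.1, 1.2, 3.3]
width: 0.03
```

>>> apply_moves([
  [[0,0,0],[0,0,0],0.55],
  [[0,0,0],[0,0,0],0.45],
  [[0,0,0],[0,0,0],0.45],
  [[0,0,0],[0,0,0],0.45],
])

```text
t: 11.08
eef_pos: [0.5605, 0.0189, 0.0873]
orientation: [-90.0, 0.0, 82.2]
contact_force: [-0.5, -0.3, 0.7]
width: 0.047
```

```bash
python3 go.py .5227 .398 .36 82.2
```

```text
t 11.07 pos [0.5605 0.0189 0.0873] ori [-90.     0.    82.15] w 0.047 F [-0.5 -0.3  0.7]
d tool mm [ 370.4 -272.7   89.2] turn [-0.   -0.05 -0.  ]
```

>>> apply_moves([
  [[0,0,0],[0,-20,0],0.45],
  [[0,0,0],[0,-50,0],0.45],
  [[0,0,0],[0,-60,0],0.45],
  [[0,0,0],[0,-45,0],0.45],
  [[0,0,0],[50,0,12],0],
  [[0,0,0],[55,0,13.2],0],
  [[0,0,0],[55,0,13.2],0],
  [[0,0,0],[55,0,13.2],0],
  [[0,0,0],[55,0,13.2],0],
  [[0,0,0],[55,0,13.2],0],
])

```text
t: 12.32
eef_pos: [0.5272, 0.3534, 0.2624]
orientation: [-90.0, -0.0, 82.2]
contact_force: [0.7, -0.6, 0.0]
width: 0.0855
```

>>> apply_moves([
  [[0,0,0],[30,0,7],0],
  [[0,0,0],[15,0,4],0],
  [[0,0,0],[0,0,0],0],
  [[0,0,0],[0,0,0],0],
])

```text
t: 12.82
eef_pos: [0.5232, 0.3965, 0.2626]
orientation: [-90.0, 0.0, 82.1]
contact_force: [-0.2, -0.4, -0.4]
width: 0.0854
```

```bash
python3 go.py .5227 .398 .085 82.2; python3 - <<'E'
from ov import *
snap('top','top8');crop('top8',90,130,300,270,3.8,'c14')
snap('side','side8');crop('side8',250,70,440,220,4,'c15')
E
```

```text
t 12.82 pos [0.5232 0.3965 0.2626] ori [-90.01   0.    82.1 ] w 0.0854 F [-0.2 -0.4 -0.4]
d tool mm [  1.4 177.6   0.7] turn [ 0.01 -0.1  -0.  ]
```

View pics/c14.png

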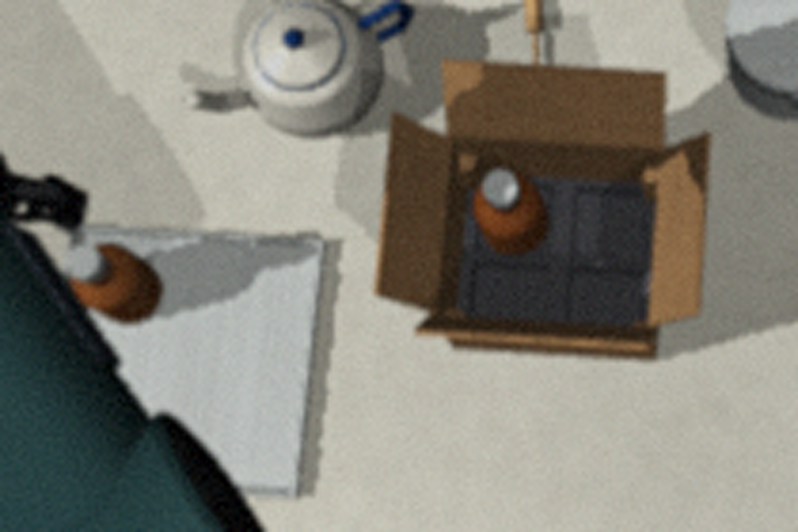

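View pics/c15.png

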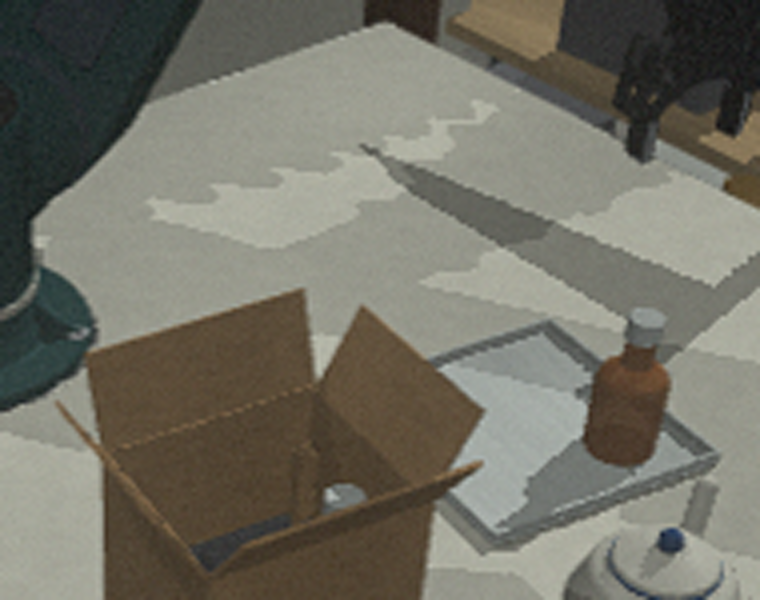

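```bash
python3 - <<'E'
from h import *
crop('top8',205,160,245,200,15,'c16')
print(atz(load('top8'),221.2,179.1,.149))
E
```

```text
[0.55885399 0.01892503 0.149     ]
```

>>> apply_moves([
  [[0,0,0],[1.4,40,0.7],0],
  [[0,0,0],[0,50,0],0],
  [[0,0,0],[0,40,0],0],
  [[0,0,0],[0,20,0],0],
  [[0,0,0],[0,10,0],0],
  [[0,0,0],[0,0,0],0],
])

```text
t: 13.68
eef_pos: [0.5225, 0.3987, 0.1025]
orientation: [-90.0, 0.0, 82.1]
contact_force: [0.3, -0.1, 1.0]
width: 0.0851
```

```bash
python3 - <<'E'
from h import *
S=snap('side','side9');crop('side9',350,90,450,180,7,'c17')
T=snap('top','top9');crop('top9',80,170,150,230,8,'c18')
E
```

```text
(no output)
```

View pics/c17.png

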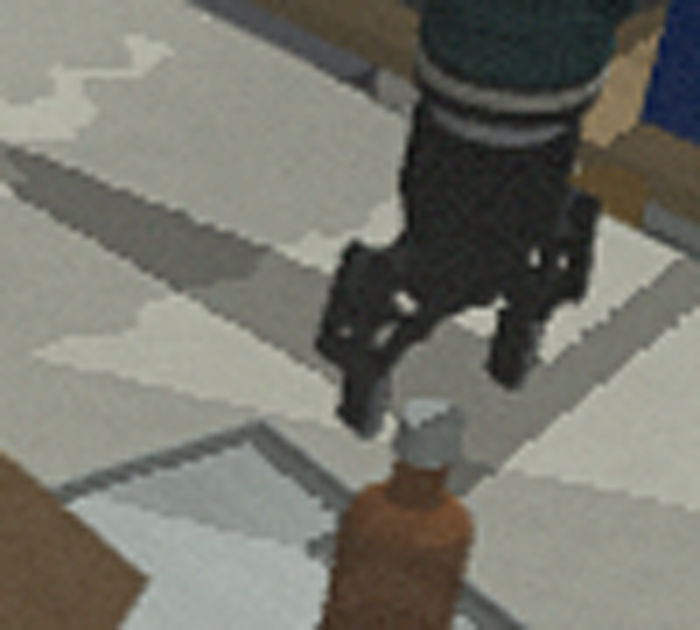

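View pics/c18.png

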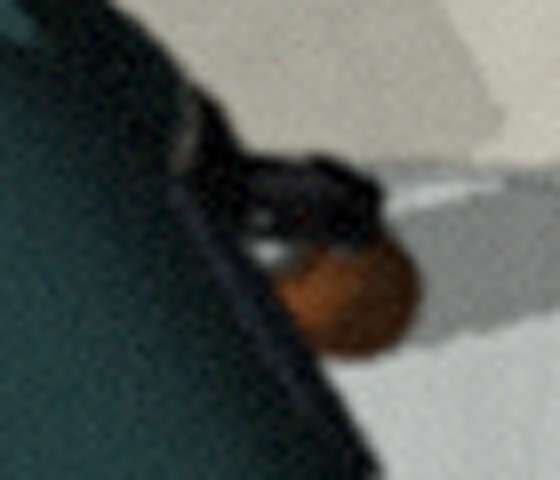

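View pics/c16.png

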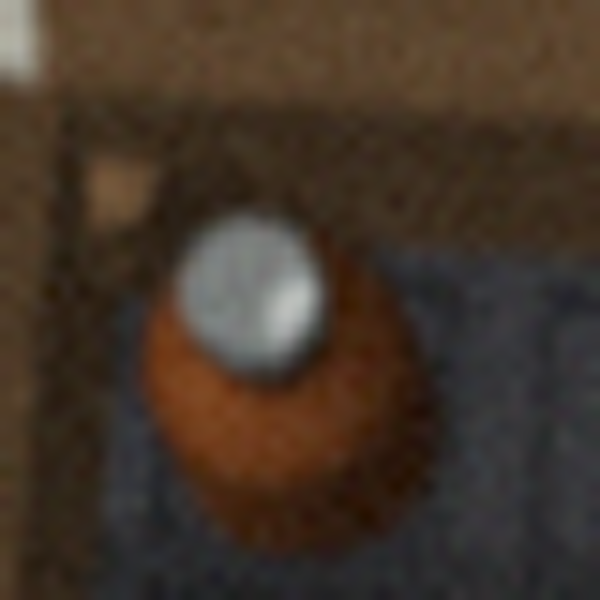

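>>> apply_moves([
  [[0,0,0],[0,10,0],0],
  [[0,0,0],[0,9.5,0],0],
  [[0,0,0],[0,0,0],0.5],
  [[0,0,0],[0,0,0],0.6],
  [[0,0,0],[0,0,0],0.8],
  [[0,0,0],[0,0,0],1],
  [[0,0,0],[0,0,0],1],
  [[0,0,0],[0,0,0],1],
  [[0,0,0],[0,0,0],1],
])

```text
t: 14.9
eef_pos: [0.5226, 0.3992, 0.0834]
orientation: [-90.0, -0.0, 82.2]
contact_force: [0.4, -0.6, 5.3]
width: 0.03
```

>>> apply_moves([
  [[0,0,0],[0,-10,0],1],
  [[0,0,0],[0,-30,0],1],
  [[0,0,0],[0,-50,0],1],
  [[0,0,0],[0,-50,0],1],
  [[0,0,0],[0,-50,0],1],
  [[0,0,0],[0,-50,0],1],
  [[0,0,0],[0,-37,0],1],
  [[0,0,0],[0,0,0],1],
])

```text
t: 15.9
eef_pos: [0.5231, 0.3997, 0.3621]
orientation: [-90.2, -0.2, 82.2]
contact_force: [0.2, 0.4, -3.7]
width: 0.0303
```

```bash
python3 - <<'E'
from fit import *
q=[.515,-.0212,-.136]
for n,p in zip('0123',[(-.04,-.046),(-.04,.046),(.04,-.046),(.04,.046)]): print(n,w(q,(*p,.009)).round(4))
E
python3 go.py .4691 -.0613 .36 82.2
```

```text
0 [[ 0.4691 -0.0614  0.009 ]]
1 [[0.4816 0.0298 0.009 ]]
2 [[ 0.5484 -0.0722  0.009 ]]
3 [[0.5609 0.019  0.009 ]]
t 15.9 pos [0.5231 0.3997 0.3621] ori [-90.21  -0.17  82.16] w 0.0303 F [ 0.2  0.4 -3.7]
d tool mm [-464.     0.7   -9.3] turn [ 0.21 -0.04  0.17]
```

>>> apply_moves([
  [[0,0,0],[-30,0,0],1],
  [[0,0,0],[-54,0,-1],1],
  [[0,0,0],[-54,0,-1],1],
  [[0,0,0],[-54,0,-1],1],
  [[0,0,0],[-54,0,-1],1],
  [[0,0,0],[-54,0,-1],1],
  [[0,0,0],[-54,0,-1],1],
  [[0,0,0],[-54,0,-1],1],
  [[0,0,0],[-36,0,-1],1],
  [[0,0,0],[-20,0,-1.3],1],
])

```text
t: 17.15
eef_pos: [0.467, -0.0632, 0.3582]
orientation: [-89.9, -0.0, 82.1]
contact_force: [-0.0, 0.5, -4.4]
width: 0.0302
```

>>> apply_moves([
  [[0,0,0],[0,0,0],1],
  [[0,0,0],[0,0,0],1],
])

```text
t: 17.4
eef_pos: [0.4678, -0.0612, 0.359]
orientation: [-89.9, -0.0, 82.2]
contact_force: [-0.2, 0.8, -2.9]
width: 0.03
```

```bash
python3 go.py .4691 -.0613 .125 82.2
```

```text
t 17.4 pos [ 0.4678 -0.0612  0.359 ] ori [-8.993e+01 -3.000e-02  8.217e+01] w 0.03 F [-0.2  0.8 -2.9]
d tool mm [-1.00e-01  2.34e+02 -1.60e+00] turn [-0.07 -0.03  0.03]
```

>>> apply_moves([
  [[0,0,0],[0,0,-1.4],1],
  [[0,0,0],[0,30,0],1],
  [[0,0,0],[0,40,0],1],
  [[0,0,0],[0,40,0],1],
  [[0,0,0],[0,40,0],1],
  [[0,0,0],[0,40,0],1],
  [[0,0,0],[0,30,0],1],
  [[0,0,0],[0,14,0],1],
  [[0,0,0],[0,0,0],1],
  [[0,0,0],[0,0,0],1],
])

```text
t: 18.65
eef_pos: [0.4704, -0.0621, 0.1269]
orientation: [-90.1, 0.0, 82.2]
contact_force: [0.4, 0.2, -3.8]
width: 0.0297
```

```bash
python3 go.py .4691 -.0613 .125 82.2;  python3 - <<'E'
from ov import *
T=snap('top','top10')
q=[.515,-.0212,-.136]
draw('top10',(170,130,300,240),6,'o2',bottle_pts(.4691,-.0613,.046),carton_lines(q)[3:])
E
```

```text
t 18.65 pos [ 0.4704 -0.0621  0.1269] ori [-9.009e+01  2.000e-02  8.218e+01] w 0.0297 F [ 0.4  0.2 -3.8]
d tool mm [0.6 1.9 1.4] turn [ 0.09 -0.02 -0.02]
```

View pics/o2.png

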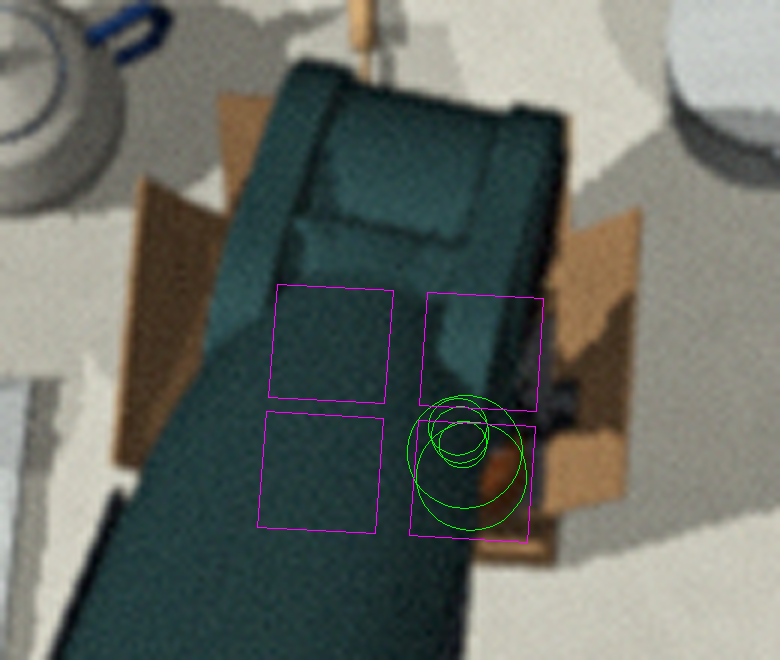

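>>> apply_moves([
  [[0,0,0],[0.5,7,1],1],
  [[0,0,0],[0,6,0],1],
  [[0,0,0],[0,5,0],1],
  [[0,0,0],[0,0,0],1],
])

```text
t: 19.2
eef_pos: [0.4685, -0.0613, 0.1075]
orientation: [-90.0, -0.0, 82.2]
contact_force: [0.1, 0.6, -3.9]
width: 0.0307
```

>>> apply_moves([
  [[0,0,0],[0,5,0],1],
  [[0,0,0],[0,5,0],1],
  [[0,0,0],[0,0,0],1],
])

```text
t: 19.58
eef_pos: [0.4684, -0.0613, 0.0975]
orientation: [-90.0, -0.0, 82.2]
contact_force: [-0.2, 0.0, -3.5]
width: 0.0303
```

>>> apply_moves([
  [[0,0,0],[0,4,0],1],
  [[0,0,0],[0,3,0],1],
  [[0,0,0],[0,2,0],1],
  [[0,0,0],[0,0,0],1],
])

```text
t: 20.08
eef_pos: [0.4686, -0.0614, 0.0888]
orientation: [-90.0, 0.0, 82.2]
contact_force: [-0.2, 0.0, -3.0]
width: 0.0301
```

>>> apply_moves([
  [[0,0,0],[0,1,0],1],
  [[0,0,0],[0,1,0],1],
  [[0,0,0],[0,0,0],1],
])

```text
t: 20.45
eef_pos: [0.4696, -0.0617, 0.0883]
orientation: [-90.2, 0.0, 82.2]
contact_force: [-4.6, 0.1, 18.3]
width: 0.0304
```

>>> apply_moves([
  [[0,0,0],[0,0,0],0.55],
  [[0,0,0],[0,0,0],0.45],
  [[0,0,0],[0,0,0],0.45],
  [[0,0,0],[0,0,0],0.45],
])

```text
t: 20.95
eef_pos: [0.4687, -0.0614, 0.0868]
orientation: [-90.0, 0.0, 82.2]
contact_force: [-0.1, -0.0, -0.2]
width: 0.0473
```

>>> apply_moves([
  [[0,0,0],[0,-20,0],0.45],
  [[0,0,0],[0,-50,0],0.45],
  [[0,0,0],[0,-60,0],0.45],
  [[0,0,0],[0,-45,0],0.45],
  [[0,0,0],[-50,0,0],0],
  [[0,0,0],[-55,0,0],0],
  [[0,0,0],[-55,0,0],0],
  [[0,0,0],[-55,0,0],0],
  [[0,0,0],[0,0,0],0],
])

```text
t: 22.08
eef_pos: [0.4387, -0.2774, 0.2611]
orientation: [-90.0, -0.0, 81.9]
contact_force: [0.2, -0.3, -0.3]
width: 0.0854
```

```bash
python3 - <<'E'
from ov import *
T=snap('top','top11');S=snap('side','side11')
q=[.515,-.0212,-.136]
crop('top11',170,130,300,240,6,'c19')
print(manip.state()['eef_pos'])
E
```

```text
[ 0.43916563 -0.27456471  0.26161603]
```

View pics/c19.png

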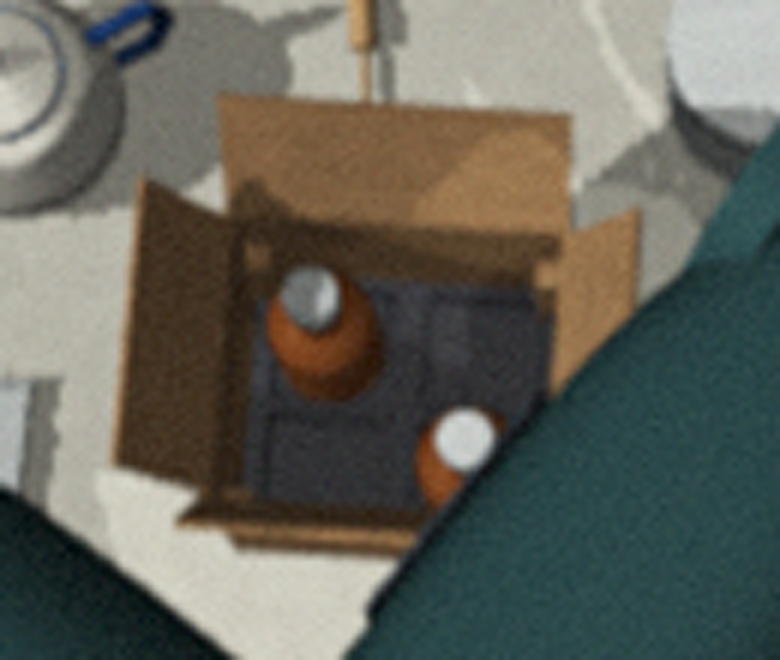

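View pics/side11.png

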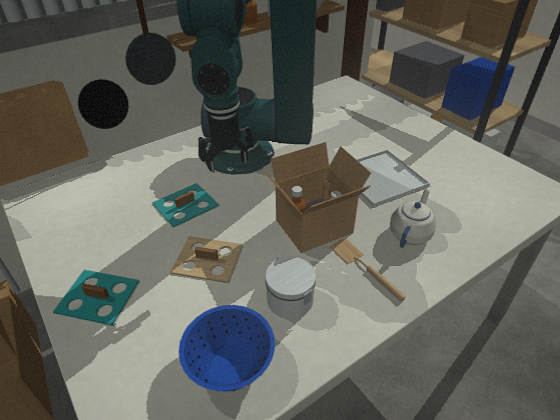

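View pics/top11.png

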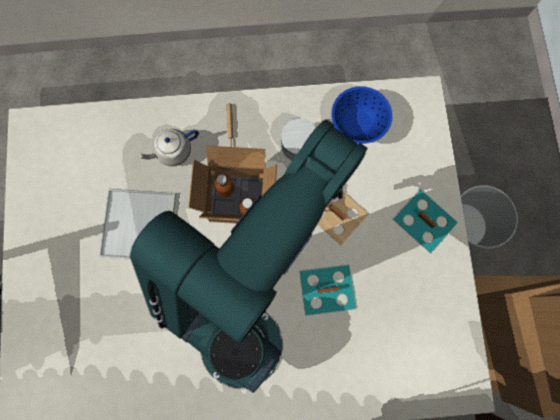

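```bash
python3 - <<'E'
from h import *
T=load('top11')
for u,v in[(311,298),(467,440)]: print(atz(T,170+(u+.5)/6-.5,130+(v+.5)/6-.5,.149))
crop('side11',150,220,260,300,7,'c20')
E
```

```text
[0.55826631 0.01821786 0.149     ]
[ 0.46881942 -0.06454292  0.149     ]
```

View pics/c20.png

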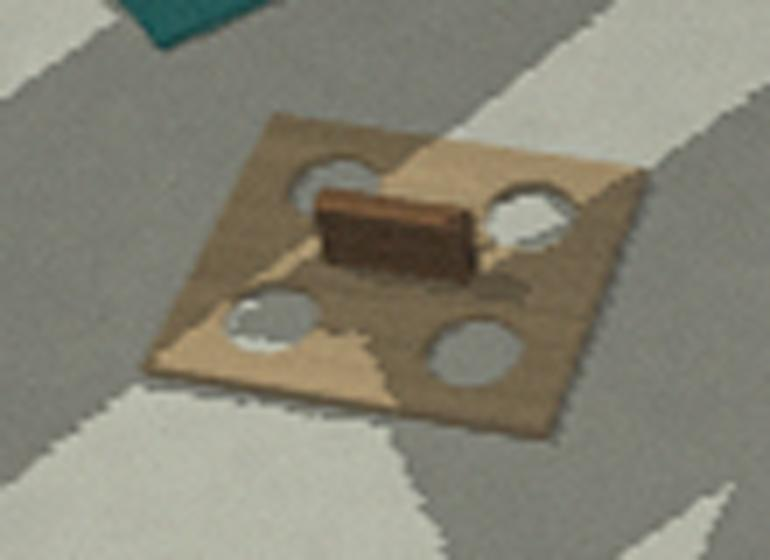

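```bash
python3 - <<'E'
from h import *
S=load('side11'); P=[]
for u,v in[(337,188),(530,217),(273,318),(475,352)]:
    P.append(atz(S,150+(u+.5)/7-.5,220+(v+.5)/7-.5,.005)[:2]); print(P[-1])
P=np.array(P);print(P.mean(0)); d=P[1]-P[0]+P[3]-P[2]; print(np.linalg.norm(d)/2,np.degrees(np.arctan2(d[1],d[0])))
d=P[2]-P[0]+P[3]-P[1]; print(np.linalg.norm(d)/2,np.degrees(np.arctan2(d[1],d[0])))
E
```

```text
[ 0.37621224 -0.37796961]
[ 0.44290362 -0.31611311]
[ 0.42971134 -0.43672043]
[ 0.49776683 -0.37506674]
[ 0.43664851 -0.37646747]
0.09139405019158423 42.50864973489846
0.07999488420701353 -47.3663840888905
```

```bash
python3 go.py .4368 -.378 .12 132.5
```

```text
t 22.18 pos [ 0.4392 -0.2746  0.2616] ori [-8.997e+01 -3.000e-02  8.209e+01] w 0.0854 F [-0.2  0.2 -0.5]
d tool mm [-102.8  141.6  -12. ] turn [-1.000e-02 -5.041e+01  4.000e-02]
```

>>> apply_moves([
  [[0,0,0],[-35,25,-4],0],
  [[0,0,0],[-40,40,-4],0],
  [[0,0,0],[-27.8,40,-4],0],
  [[0,-10,0],[0,30,0],0],
  [[0,-10,0],[0,0,0],0],
  [[0,-10,0],[0,0,0],0],
  [[0,-10,0],[0,0,0],0],
  [[0,-10.4,0],[0,0,0],0],
  [[0,0,0],[0,0,0],0],
  [[0,0,0],[0,0,0],0],
])

```text
t: 23.42
eef_pos: [0.4376, -0.3772, 0.127]
orientation: [-90.0, 0.0, 132.4]
contact_force: [-0.6, -0.0, -0.3]
width: 0.0855
```

```bash
python3 go.py .4368 -.378 -.02 132.5; python3 - <<'E'
from h import *
snap('side','side12');crop('side12',150,170,260,300,5,'c20');snap('top','top12');crop('top12',290,160,390,260,6,'c21')
E
```

```text
t 23.43 pos [ 0.4376 -0.3772  0.127 ] ori [-9.0000e+01  1.0000e-02  1.3238e+02] w 0.0855 F [-0.6 -0.  -0.3]
d tool mm [-1.00e-01  1.47e+02  1.10e+00] turn [ 0.   -0.12 -0.01]
```

View pics/c20.png

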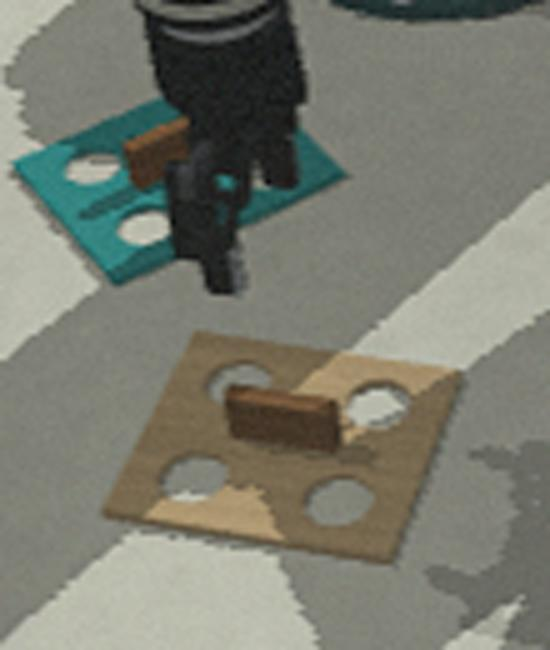

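View pics/c21.png

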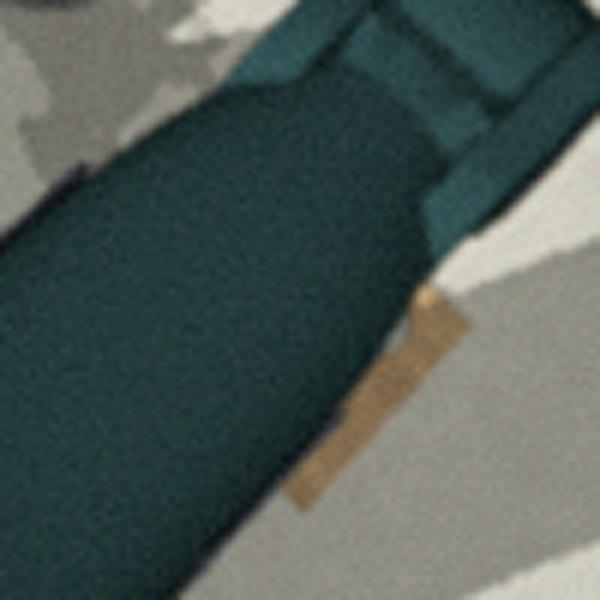

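>>> apply_moves([
  [[0,0,0],[0,35,1],0],
  [[0,0,0],[0,35,0],0],
  [[0,0,0],[0,30,0],0],
  [[0,0,0],[0,0,0],0],
  [[0,0,0],[0,0,0],0],
])

```text
t: 24.15
eef_pos: [0.4369, -0.3789, 0.028]
orientation: [-90.0, 0.1, 132.5]
contact_force: [-0.1, -0.6, 0.7]
width: 0.0851
```

```bash
python3 go.py .4368 -.378 -.02 132.5; python3 - <<'E'
from h import *
snap('side','side13');crop('side13',160,190,250,290,6.5,'c20')
E
```

```text
t 24.15 pos [ 0.4369 -0.3789  0.028 ] ori [-9.0000e+01  6.0000e-02  1.3252e+02] w 0.0851 F [-0.1 -0.6  0.7]
d tool mm [ 0.8 48.  -0.5] turn [-0.    0.02 -0.06]
```

View pics/c20.png

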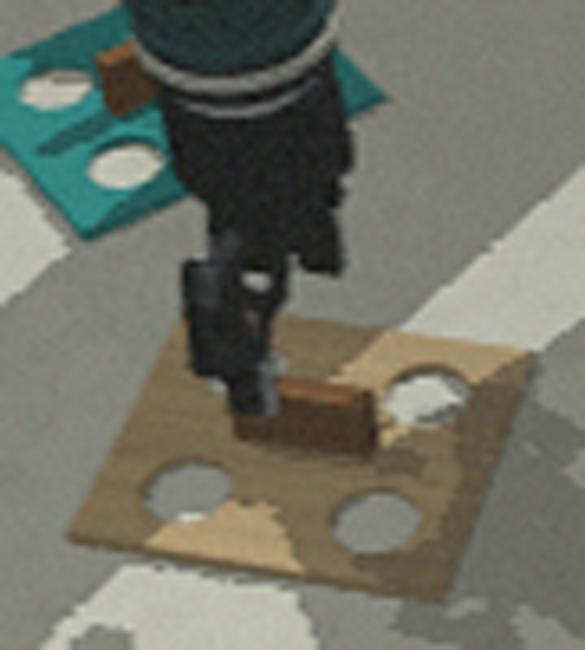

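```bash
python3 - <<'E'
from h import *
S=load('side13')
c=np.array([.4369,-.3789]);d=np.array([.676,-.737])
for P in([*(c+.047*d),.076],[*(c+.047*d),.006],[*c,.042],[*(c-.047*d),.076]):
    p=proj(S,P)[0]; print(((p-[160,190]+.5)*6.5-.5).round())
E
```

```text
[252. 414.]
[272. 518.]
[296. 392.]
[321. 270.]
```

>>> apply_moves([
  [[0,0,0],[0,18,-1],0],
  [[0,0,0],[0,18,0],0],
  [[0,0,0],[0,12,0],0],
  [[0,0,0],[0,0,0],0.4],
  [[0,0,0],[0,0,0],0.7],
  [[0,0,0],[0,0,0],0.9],
  [[0,0,0],[0,0,0],1],
  [[0,0,0],[0,0,0],1],
  [[0,0,0],[0,0,0],1],
  [[0,0,0],[0,0,0],1],
])

```text
t: 25.45
eef_pos: [0.4375, -0.3781, -0.0205]
orientation: [-90.0, 0.1, 132.6]
contact_force: [-0.9, 0.5, 6.6]
width: 0.0132
```

>>> apply_moves([
  [[0,0,0],[0,0,0],1],
  [[0,0,0],[0,0,0],1],
])

```text
t: 25.7
eef_pos: [0.4375, -0.3782, -0.0205]
orientation: [-90.0, 0.1, 132.6]
contact_force: [-0.0, 0.4, 7.0]
width: 0.013
```

>>> apply_moves([
  [[0,0,0],[0,-10,0],1],
  [[0,0,0],[0,-30,0],1],
  [[0,0,0],[0,-50,0],1],
  [[0,0,0],[0,-50,0],1],
  [[0,0,0],[0,-50,0],1],
  [[0,0,0],[0,-50,0],1],
  [[0,0,0],[0,-50,0],1],
  [[0,0,0],[0,0,0],1],
])

```text
t: 26.7
eef_pos: [0.438, -0.3786, 0.2727]
orientation: [-90.0, 0.3, 132.6]
contact_force: [0.6, -0.8, -2.9]
width: 0.0132
```

```bash
python3 go.py .5147 -.0213 .27 172.6
```

```text
t 26.7 pos [ 0.438  -0.3786  0.2727] ori [-89.99   0.33 132.56] w 0.0132 F [ 0.6 -0.8 -2.9]
d tool mm [ 211.3    1.4 -298.2] turn [ -0.13 -40.04  -0.32]
```

>>> apply_moves([
  [[0,0,0],[15,0,-22],1],
  [[0,0,0],[30,0,-43],1],
  [[0,0,0],[30,0,-43],1],
  [[0,0,0],[30,0,-43],1],
  [[0,0,0],[30,0,-43],1],
  [[0,0,0],[30,0,-43],1],
  [[0,0,0],[28,0,-38],1],
  [[0,0,0],[18.3,0,-23],1],
  [[0,-6,0],[0,0,0],1],
  [[0,-8,0],[0,0,0],1],
])

```text
t: 27.95
eef_pos: [0.5132, -0.02, 0.268]
orientation: [-90.0, -0.1, 146.9]
contact_force: [-0.1, -0.3, -1.7]
width: 0.013
```

>>> apply_moves([
  [[0,-9,0],[0,0,0],1],
  [[0,-9,0],[0,0,0],1],
  [[0,-8,0],[0,0,0],1],
  [[0,0,0],[0,0,0],1],
  [[0,0,0],[0,0,0],1],
])

```text
t: 28.58
eef_pos: [0.5136, -0.0206, 0.2685]
orientation: [-90.0, -0.0, 172.4]
contact_force: [-0.2, -0.2, -2.2]
width: 0.0129
```

```bash
python3 go.py .5147 -.0213 .27 172.6;python3 - <<'E'
from h import *
snap('side','side14');crop('side14',240,60,400,220,5,'c20');snap('top','top14');crop('top14',170,110,300,240,6,'c21')
E
```

```text
t 28.57 pos [ 0.5136 -0.0206  0.2685] ori [-9.0000e+01 -4.0000e-02  1.7238e+02] w 0.0129 F [-0.2 -0.2 -2.2]
d tool mm [-1.2 -1.5  0.6] turn [ 0.   -0.22  0.04]
```

View pics/c20.png

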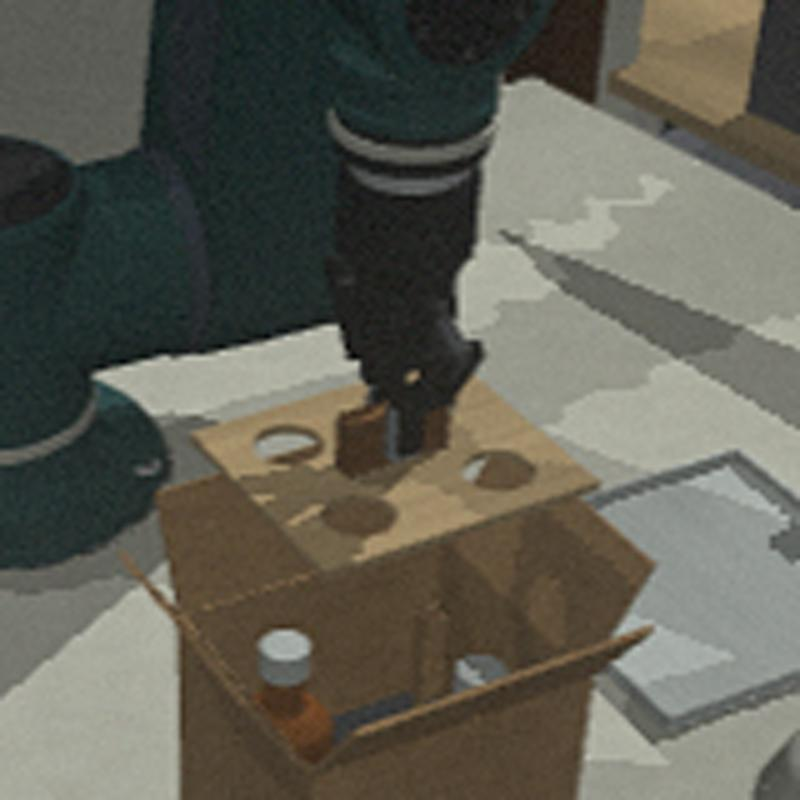

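View pics/c21.png

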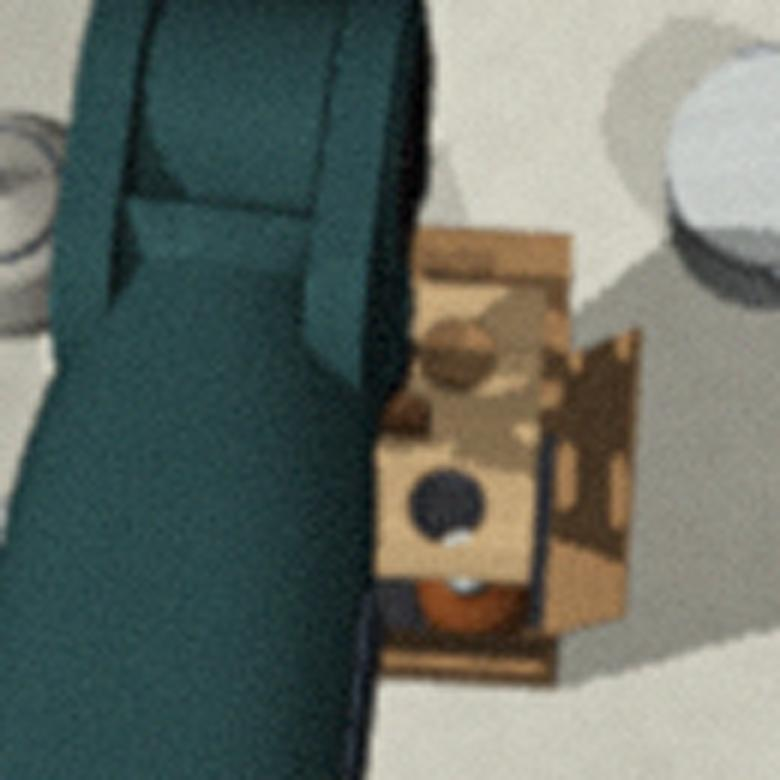

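```bash
python3 - <<'E'
from fit import *
S=load('side14');T=load('top14')
obs=[(S,(240+(u+.5)/5-.5,60+(v+.5)/5-.5),p) for u,v,p in[(289,445,(-.04,-.046)),(359,516,(.04,-.046)),(500,469,(.04,.046))]]
obs+=[(T,(170+(u+.5)/6-.5,110+(v+.5)/6-.5),p) for u,v,p in[(459,352,(.04,-.046)),(447,505,(-.04,-.046))]]
zz=.2685+.0205+.004
def res(q,sel): return np.concatenate([proj(im,w(q,(*p,q[3])))[0]-np.array(uv) for im,uv,p in sel])
for sel in(obs,obs[:3]):
    r=least_squares(res,[.514,-.02,-.13,zz],args=(sel,)); print(r.x,np.degrees(r.x[2]),r.fun.round(1))
f=lambda q:res([*q,zz],obs); r=least_squares(f,[.514,-.02,-.13]);print(r.x,np.degrees(r.x[2]),r.fun.round(1))
E
```

```text
[ 0.51421815 -0.02097286 -0.13804577  0.29730972] -7.909440177255492 [-0.4 -0.  -0.2 -0.2 -0.5  0.3 -0.6 -0.1 -0.4 -0.5]
[ 0.51874022 -0.02366051 -0.13370571  0.301067  ] -7.660772603839829 [-0.1 -0.1  0.2 -0.2 -0.   0.2]
[ 0.51240492 -0.0194948  -0.12069022] -6.91504009556548 [-0.4  1.   0.1  0.7 -0.6  0.9 -1.2  0.6 -0.5  0.2]
```

>>> apply_moves([
  [[0,0,0],[-0.6,0,0.4],1],
  [[0,0,0],[0,30,0],1],
  [[0,0,0],[0,40,0],1],
  [[0,0,0],[0,30,0],1],
  [[0,0,0],[0,14,0],1],
  [[0,0,0],[0,0,0],1],
  [[0,0,0],[0,0,0],1],
])

```text
t: 29.55
eef_pos: [0.5151, -0.0212, 0.156]
orientation: [-90.0, 0.1, 172.6]
contact_force: [-0.7, -0.1, -1.5]
width: 0.0131
```

```bash
python3 go.py .5141 -.021 .14 172.6;python3 - <<'E'
from h import *
snap('side','side15');crop('side15',250,90,390,220,5.5,'c20');snap('top','top15');crop('top15',200,110,300,240,6,'c21')
E
```

```text
t 29.55 pos [ 0.5151 -0.0212  0.156 ] ori [-8.9990e+01  9.0000e-02  1.7255e+02] w 0.0131 F [-0.7 -0.1 -1.5]
d tool mm [ 1.  16.  -0.1] turn [-0.01 -0.05 -0.09]
```

View pics/c20.png

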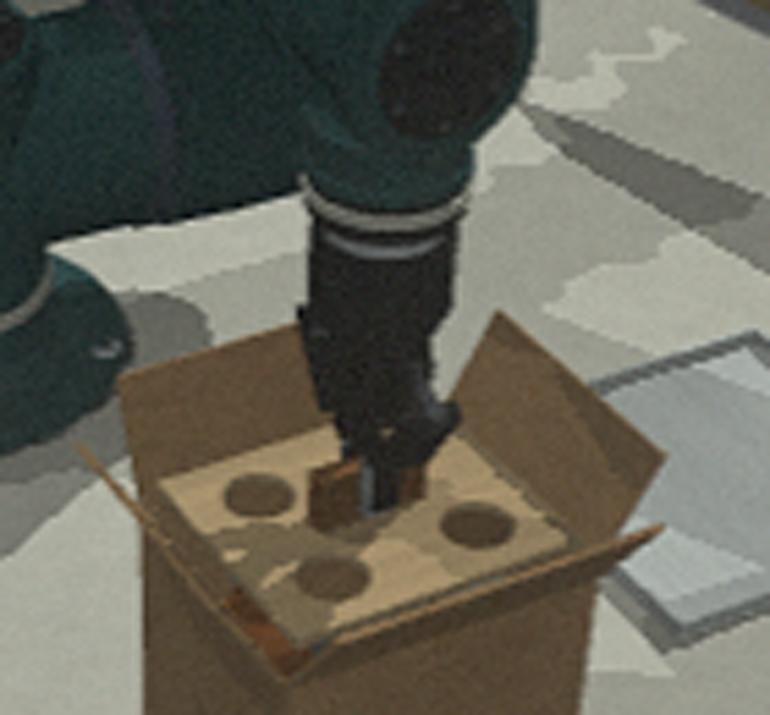

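View pics/c21.png

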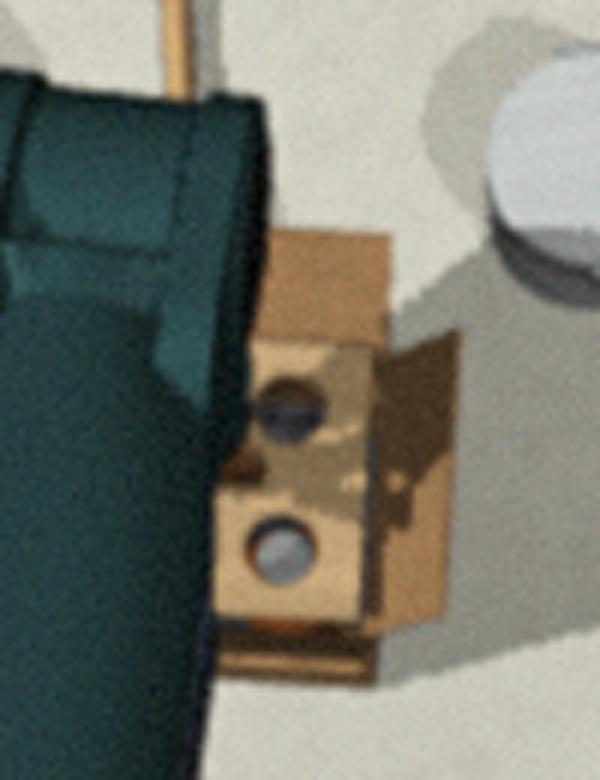

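```bash
python3 - <<'E'
from fit import *
S=load('side15');T=load('top15')
obs=[(S,(250+(u+.5)/5.5-.5,90+(v+.5)/5.5-.5),p) for u,v,p in[(260,495,(-.04,-.046)),(333,576,(.04,-.046)),(478,526,(.04,.046))]]
obs+=[(T,(200+(u+.5)/6-.5,110+(v+.5)/6-.5),p) for u,v,p in[(291,410,(.04,-.046)),(281,549,(-.04,-.046))]]
def res(q,sel): return np.concatenate([proj(im,w(q,(*p,q[3])))[0]-np.array(uv) for im,uv,p in sel])
r=least_squares(res,[.514,-.02,-.13,.18],args=(obs,)); print(r.x,np.degrees(r.x[2]),r.fun.round(1))
E
```

```text
[ 0.51479051 -0.02102253 -0.14129459  0.18415025] -8.095583866551586 [-0.4  0.1 -0.5  0.  -0.4  0.  -0.6 -0.5 -0.7 -0.2]
```

>>> apply_moves([
  [[0,0,0],[0.4,8,0],1],
  [[0,0,0],[0,8,0],1],
  [[0,0,0],[0,8,0],1],
  [[0,0,0],[0,6,0],1],
  [[0,0,0],[0,0,0],1],
])

```text
t: 30.28
eef_pos: [0.5137, -0.021, 0.1244]
orientation: [-90.0, -0.0, 172.6]
contact_force: [0.1, 0.0, -1.6]
width: 0.0131
```

>>> apply_moves([
  [[0,0,0],[-0.4,6,0],1],
  [[0,0,0],[0,6,0],1],
  [[0,0,0],[0,6,0],1],
  [[0,0,0],[0,0,0],1],
])

```text
t: 30.78
eef_pos: [0.5141, -0.0211, 0.1064]
orientation: [-90.0, -0.0, 172.6]
contact_force: [1.0, -0.4, -1.3]
width: 0.0132
```

>>> apply_moves([
  [[0,0,0],[0,6,0],1],
  [[0,0,0],[0,6,0],1],
  [[0,0,0],[0,6,0],1],
  [[0,0,0],[0,0,0],1],
])

```text
t: 31.28
eef_pos: [0.5141, -0.0211, 0.0884]
orientation: [-90.0, -0.0, 172.6]
contact_force: [0.3, 0.2, -1.4]
width: 0.013
```

>>> apply_moves([
  [[0,0,0],[0,4,0],1],
  [[0,0,0],[0,3,0],1],
  [[0,0,0],[0,1,0],1],
  [[0,0,0],[0,0,0],1],
])

```text
t: 31.78
eef_pos: [0.5144, -0.0211, 0.0809]
orientation: [-90.0, -0.0, 172.6]
contact_force: [0.4, -0.1, -1.8]
width: 0.0131
```

>>> apply_moves([
  [[0,0,0],[0,1,0],1],
  [[0,0,0],[0,1,0],1],
  [[0,0,0],[0,0,0],1],
])

```text
t: 32.15
eef_pos: [0.5146, -0.0212, 0.0804]
orientation: [-90.0, 0.1, 172.6]
contact_force: [-7.8, 1.0, 23.3]
width: 0.0132
```

>>> apply_moves([
  [[0,0,0],[0,0,0],0.8],
  [[0,0,0],[0,0,0],0.6],
  [[0,0,0],[0,0,0],0.6],
  [[0,0,0],[0,0,0],0.6],
  [[0,0,0],[0,-15,0],0.6],
  [[0,0,0],[0,-40,0],0.6],
  [[0,0,0],[0,-60,0],0.6],
  [[0,0,0],[0,-60,0],0.6],
  [[0,0,0],[0,-30,0],0.6],
  [[0,0,0],[0,0,0],0.6],
])

```text
t: 33.4
eef_pos: [0.5153, -0.0213, 0.2857]
orientation: [-90.0, 0.2, 172.6]
contact_force: [-0.1, 0.5, -0.6]
width: 0.034
```

```bash
python3 go.py .5141 -.021 .14 172.6;python3 - <<'E'
from h import *
snap('side','side16');crop('side16',250,90,390,260,4.3,'c20');snap('top','top16');crop('top16',170,110,300,240,6,'c21')
E
```

```text
t 33.4 pos [ 0.5153 -0.0213  0.2857] ori [-89.98   0.2  172.56] w 0.034 F [-0.1  0.5 -0.6]
d tool mm [  1.7 145.7  -0.2] turn [-0.02 -0.04 -0.2 ]
```

View pics/c20.png

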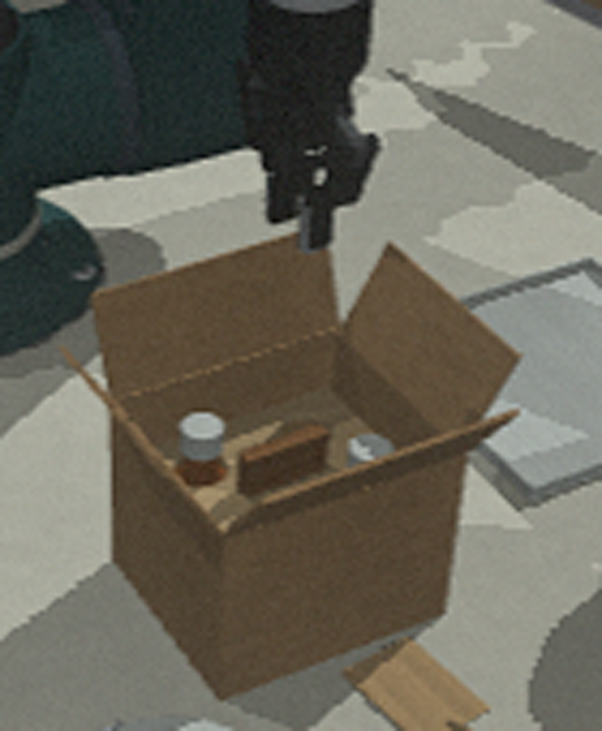

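View pics/c21.png

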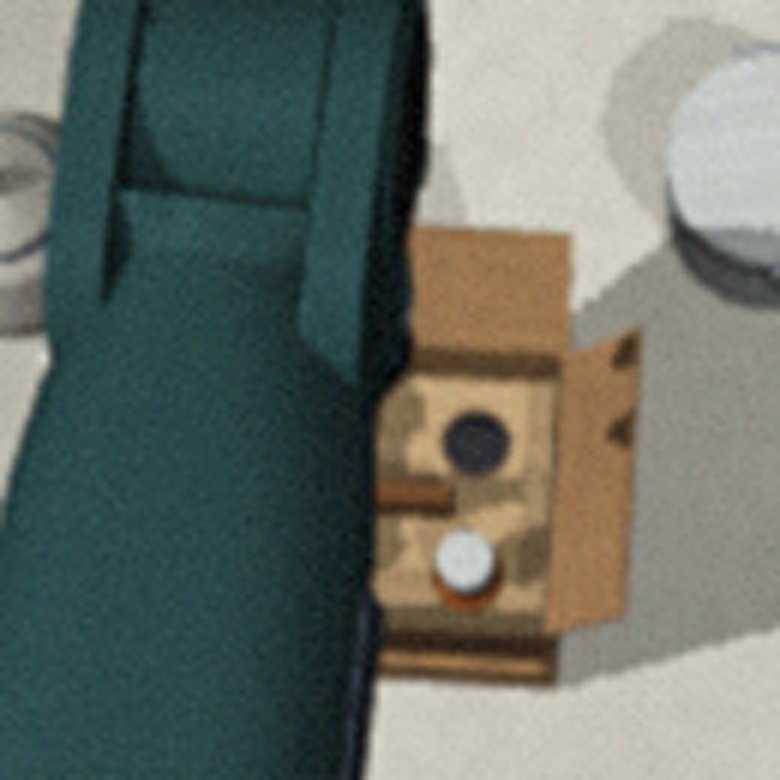

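>>> apply_moves([
  [[0,0,0],[0,0,-40],1],
  [[0,0,0],[0,0,-50],1],
  [[0,0,0],[0,0,-50],1],
  [[0,0,0],[0,0,-30],1],
  [[0,0,0],[0,40,0],1],
  [[0,0,0],[0,40,0],1],
  [[0,0,0],[0,30,0],1],
  [[0,0,0],[0,0,0],1],
  [[0,0,0],[0,0,0],1],
])

```text
t: 34.62
eef_pos: [0.5365, 0.1474, 0.1745]
orientation: [-90.0, 0.0, 172.6]
contact_force: [-0.3, -0.2, -0.4]
width: -0.0002
```

```bash
cat > cf.py <<'E'
from fit import *
q=[.5147,-.0213,np.radians(-7.6)]
def show():
    s=manip.state(); p=s['eef_pos']-[q[0],q[1],0]; p=R2(q[2]).T@p
    print('t',round(s['t'],2),'tip in carton mm',(p*1000+[0,0,35]).round(1),'w',round(s['width'],4),'F',s['contact_force'].round(1),'ori',s['orientation'].round(1))
if __name__=='__main__':
    import sys; show()
    if len(sys.argv)>1:
        n=sys.argv[1]; S=snap('side','s'+n);snap('top','t'+n);crop('s'+n,240,70,400,230,4.5,'cs'+n);crop('t'+n,170,110,300,240,5.5,'ct'+n)
E
python3 cf.py 20
```

```text
t 34.62 tip in carton mm [ -0.7 170.2 209.5] w -0.0002 F [-0.3 -0.2 -0.4] ori [-90.    0.  172.6]
```

View pics/cs20.png

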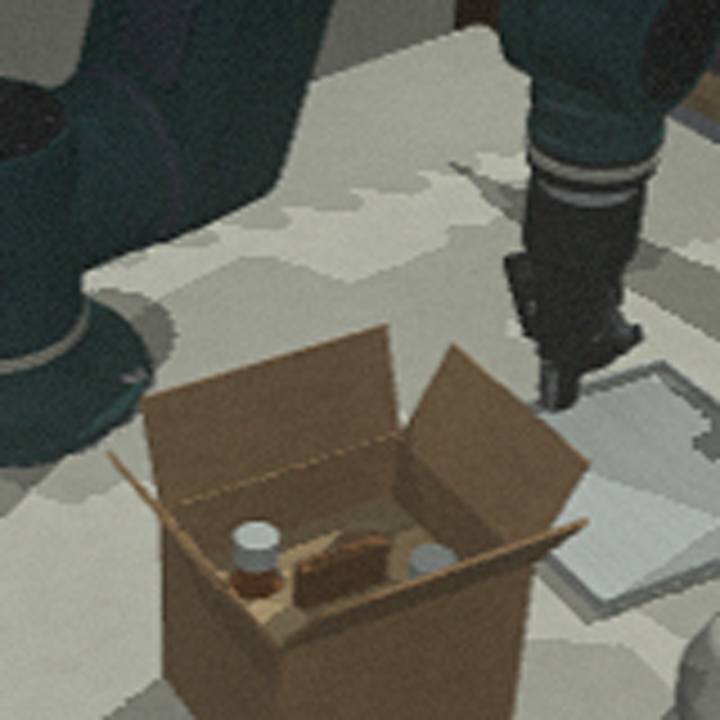

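View pics/ct20.png

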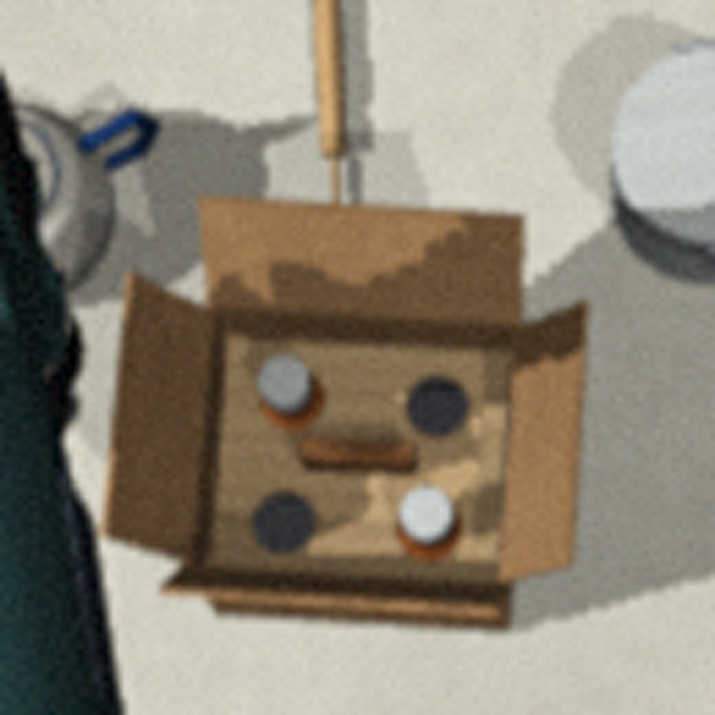

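>>> apply_moves([
  [[0,0,0],[0,0,15],1],
  [[0,0,0],[0,0,15],1],
  [[0,0,0],[0,0,15],1],
  [[0,0,0],[0,0,15],1],
  [[0,0,0],[0,1.5,15],1],
  [[0,0,0],[0,4,13],1],
  [[0,0,0],[0,0,0],1],
])

```text
t: 35.6
eef_pos: [0.5247, 0.0593, 0.168]
orientation: [-90.0, -0.0, 172.5]
contact_force: [-0.2, 0.5, -0.4]
width: -0.0002
```

```bash
python3 cf.py 21
```

```text
t 35.6 tip in carton mm [ -0.7  81.2 203. ] w -0.0002 F [-0.2  0.5 -0.4] ori [-90.   -0.  172.5]
```

View pics/cs21.png

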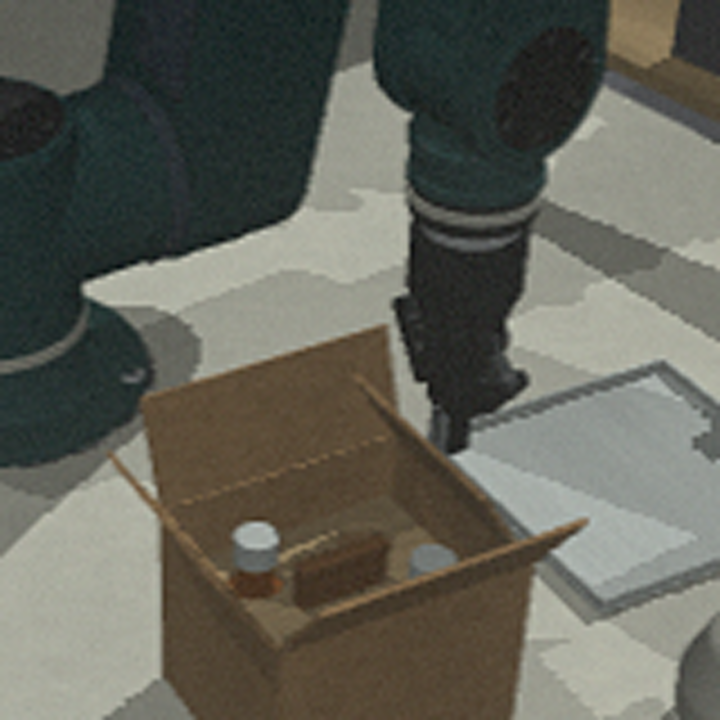

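>>> apply_moves([
  [[0,0,0],[0,4,6],1],
  [[0,0,0],[0,4,6],1],
  [[0,0,0],[0,5,5],1],
  [[0,0,0],[0,6,4],1],
  [[0,0,0],[0,7,3],1],
  [[0,0,0],[0,7,3],1],
  [[0,0,0],[0,6,1],1],
  [[0,0,0],[0,4,1],1],
  [[0,0,0],[0,0,0],1],
])

```text
t: 36.83
eef_pos: [0.5211, 0.0315, 0.1251]
orientation: [-90.0, -0.0, 172.6]
contact_force: [-0.4, 0.1, 0.9]
width: -0.0001
```

```bash
python3 cf.py 22
```

```text
t 36.83 tip in carton mm [ -0.7  53.1 160.1] w -0.0001 F [-0.4  0.1  0.9] ori [-90.   -0.  172.6]
```

View pics/cs22.png

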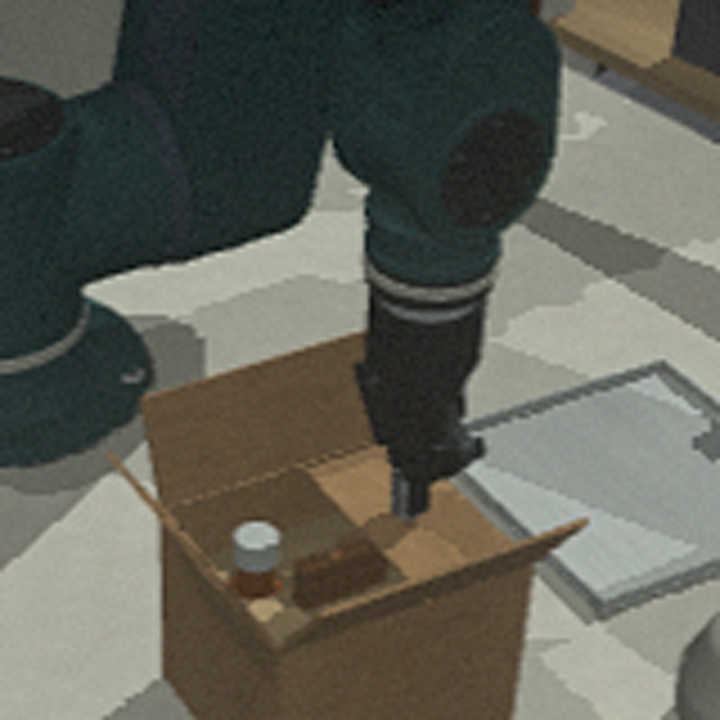

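Nearly flat. Press the last bit until the force rises.

>>> apply_moves([
  [[0,0,0],[0,2,0],1],
  [[0,0,0],[0,1,0],1],
  [[0,0,0],[0,0,0],1],
])

```text
t: 37.3
eef_pos: [0.5217, 0.0314, 0.1241]
orientation: [-90.0, 0.1, 172.6]
contact_force: [-7.0, -0.5, 24.1]
width: 0.0003
```

>>> apply_moves([
  [[0,0,0],[0,-30,0],1],
  [[0,0,0],[0,-50,0],1],
  [[0,0,0],[0,-40,20],1],
  [[0,0,0],[0,0,50],1],
  [[0,0,0],[0,0,50],1],
  [[0,0,0],[0,0,50],1],
  [[0,0,0],[0,0,50],1],
  [[0,0,0],[0,25,10],1],
  [[0,0,0],[0,46,0],1],
  [[0,0,0],[0,0,0],1],
])

```text
t: 38.55
eef_pos: [0.4898, -0.1958, 0.1694]
orientation: [-90.1, -0.3, 172.5]
contact_force: [0.3, 0.4, 0.2]
width: -0.0002
```

```bash
python3 cf.py 23
```

```text
t 38.55 tip in carton mm [  -1.6 -176.3  204.4] w -0.0002 F [0.3 0.4 0.2] ori [-90.1  -0.3 172.5]
```

View pics/cs23.png

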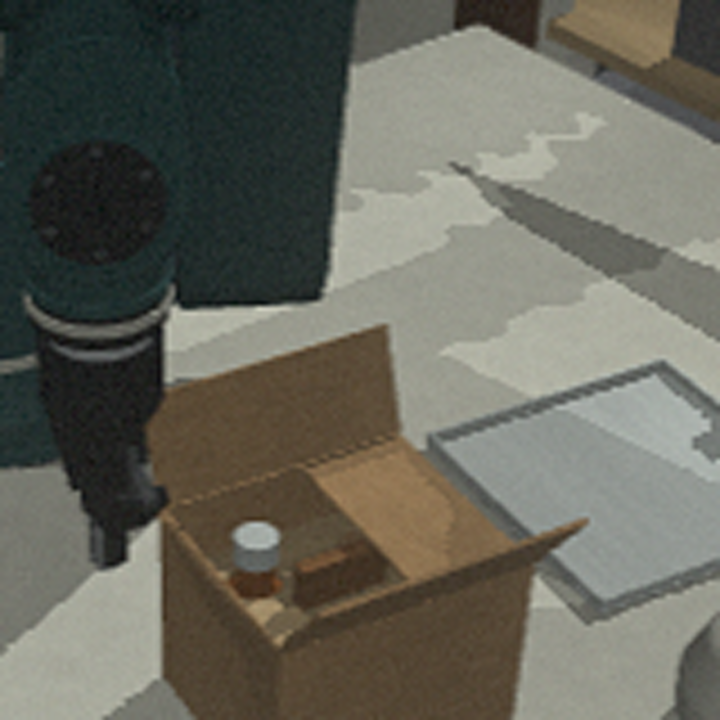

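View pics/ct23.png

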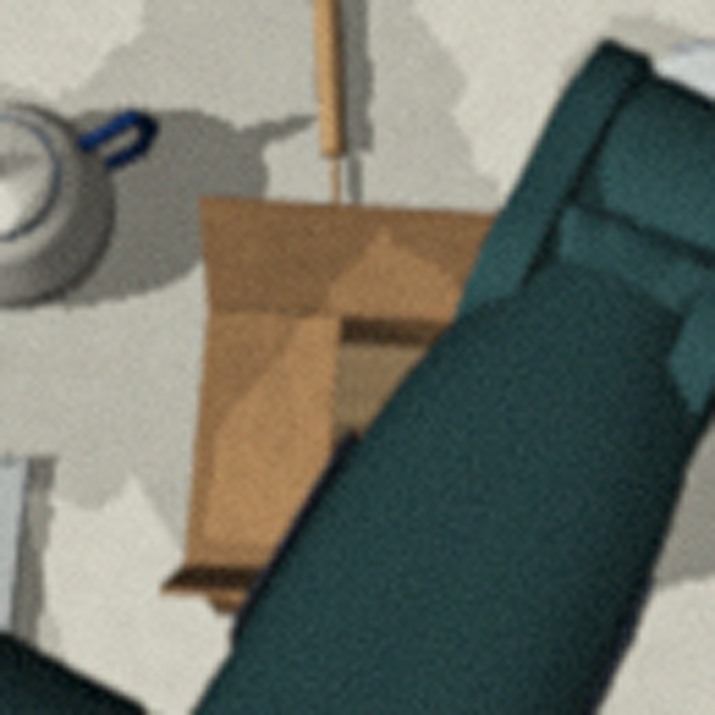

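>>> apply_moves([
  [[0,0,0],[0,0,-16],1],
  [[0,0,0],[0,0,-16],1],
  [[0,0,0],[0,0,-16],1],
  [[0,0,0],[0,0,-16],1],
  [[0,0,0],[0,0,-16],1],
  [[0,0,0],[0,4,-13],1],
  [[0,0,0],[0,0,0],1],
])

```text
t: 39.52
eef_pos: [0.5034, -0.1034, 0.167]
orientation: [-90.0, -0.0, 172.6]
contact_force: [0.2, -0.9, 0.6]
width: 0.0001
```

```bash
python3 cf.py 24
```

```text
t 39.52 tip in carton mm [ -0.4 -82.9 202. ] w 0.0001 F [ 0.2 -0.9  0.6] ori [-90.   -0.  172.6]
```

View pics/cs24.png

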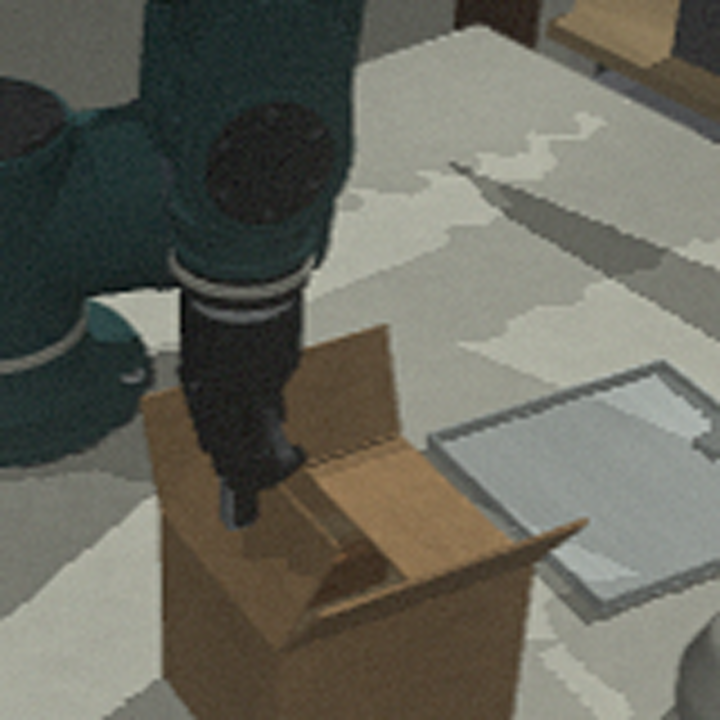

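>>> apply_moves([
  [[0,0,0],[0,4,-7],1],
  [[0,0,0],[0,4,-6],1],
  [[0,0,0],[0,5,-5],1],
  [[0,0,0],[0,6,-4],1],
  [[0,0,0],[0,7,-3],1],
  [[0,0,0],[0,7,-3],1],
  [[0,0,0],[0,6,-1],1],
  [[0,0,0],[0,3,-1],1],
  [[0,0,0],[0,0,0],1],
])

```text
t: 40.75
eef_pos: [0.5073, -0.0746, 0.1252]
orientation: [-90.0, -0.0, 172.6]
contact_force: [-0.3, -0.2, 0.3]
width: -0.0001
```

>>> apply_moves([
  [[0,0,0],[0,1,0],1],
  [[0,0,0],[0,1,0],1],
  [[0,0,0],[0,0,0],1],
])

```text
t: 41.12
eef_pos: [0.5076, -0.0748, 0.1243]
orientation: [-90.0, 0.1, 172.6]
contact_force: [-3.9, 1.1, 12.7]
width: -0.0003
```

```bash
python3 cf.py 25
```

```text
t 41.12 tip in carton mm [ 1.000e-01 -5.390e+01  1.593e+02] w -0.0003 F [-3.9  1.1 12.7] ori [-9.000e+01  1.000e-01  1.726e+02]
```

View pics/cs25.png

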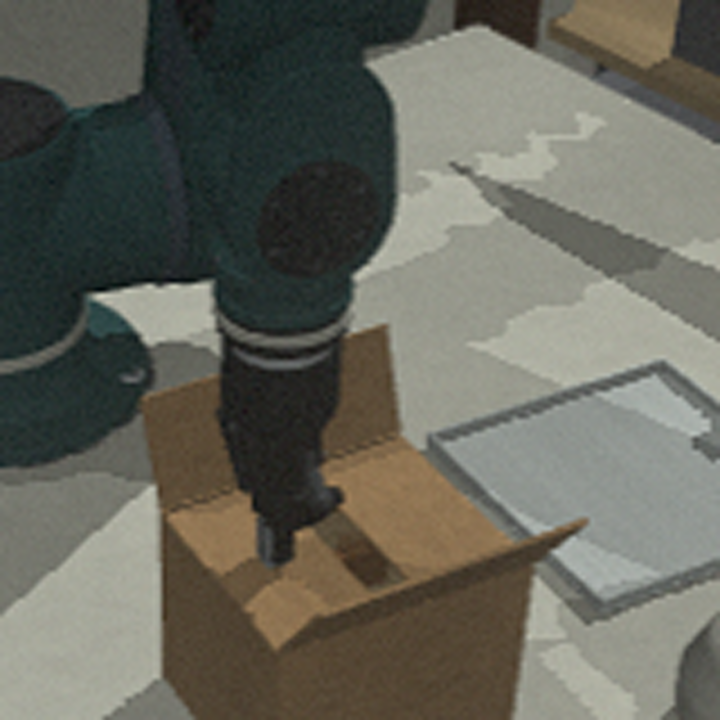

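>>> apply_moves([
  [[0,0,0],[0,-30,0],1],
  [[0,0,0],[0,-50,0],1],
  [[0,0,0],[0,-40,-14],1],
  [[0,0,0],[40,0,-20],1],
  [[0,0,0],[50,0,-20],1],
  [[0,0,0],[50,0,0],1],
  [[0,0,0],[33,0,0],1],
  [[0,0,0],[0,30,0],1],
  [[0,0,0],[0,37,0],1],
  [[0,0,0],[0,0,0],1],
])

```text
t: 42.48
eef_pos: [0.3415, 0.0016, 0.1753]
orientation: [-90.0, -0.2, 172.6]
contact_force: [-0.6, -0.2, 1.0]
width: -0.0001
```

```bash
python3 cf.py 26
```

```text
t 42.48 tip in carton mm [-1.748e+02 -2.000e-01  2.103e+02] w -0.0001 F [-0.6 -0.2  1. ] ori [-90.   -0.2 172.6]
```

View pics/cs26.png

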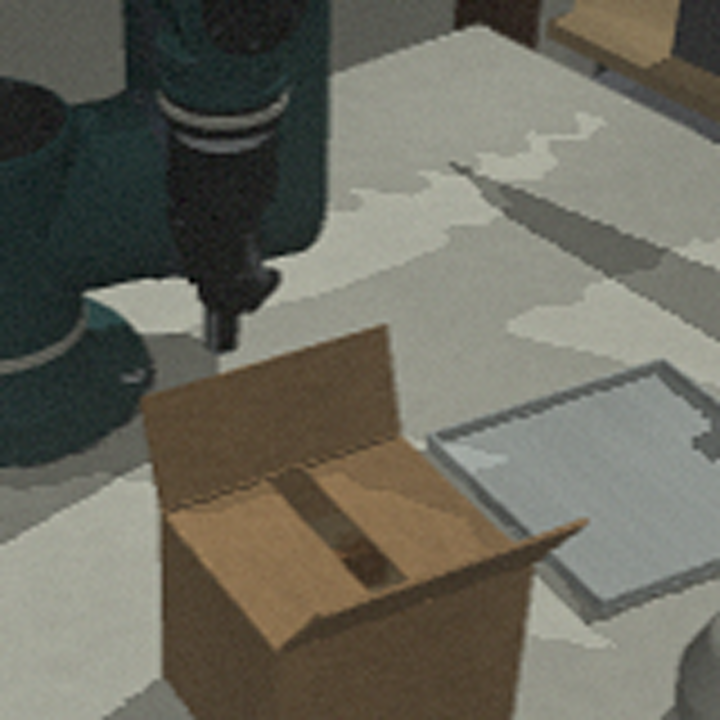

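View pics/ct26.png

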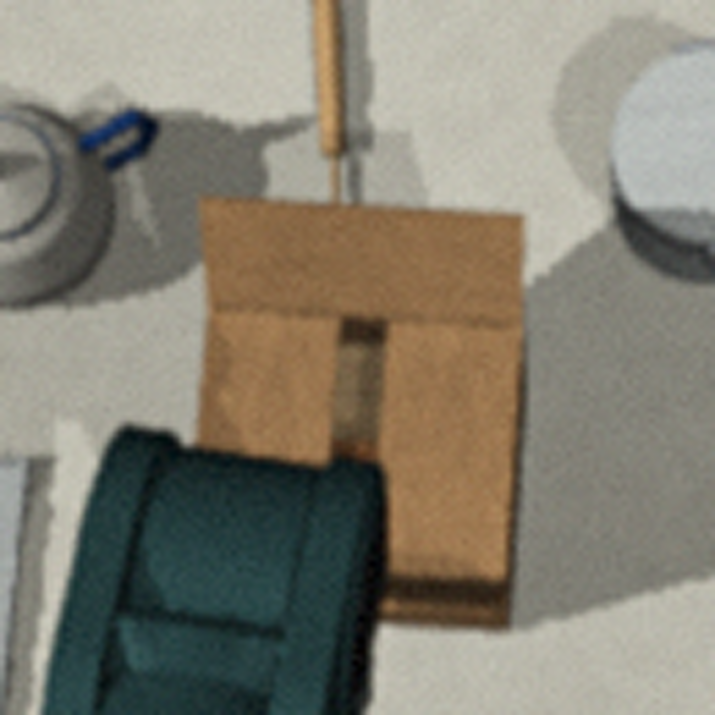

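>>> apply_moves([
  [[0,0,0],[-16,0,0],1],
  [[0,0,0],[-16,0,0],1],
  [[0,0,0],[-16,0,0],1],
  [[0,0,0],[-16,0,0],1],
  [[0,0,0],[-16,0,0],1],
  [[0,0,0],[-12,2,0],1],
  [[0,0,0],[-10,4,0],1],
  [[0,0,0],[0,0,0],1],
])

```text
t: 43.58
eef_pos: [0.4443, -0.0119, 0.1699]
orientation: [-90.0, -0.0, 172.6]
contact_force: [-0.6, -0.8, 0.2]
width: -0.0001
```

```bash
python3 cf.py 27
```

```text
t 43.58 tip in carton mm [-71.1  -0.  204.9] w -0.0001 F [-0.6 -0.8  0.2] ori [-90.   -0.  172.6]
```

View pics/cs27.png

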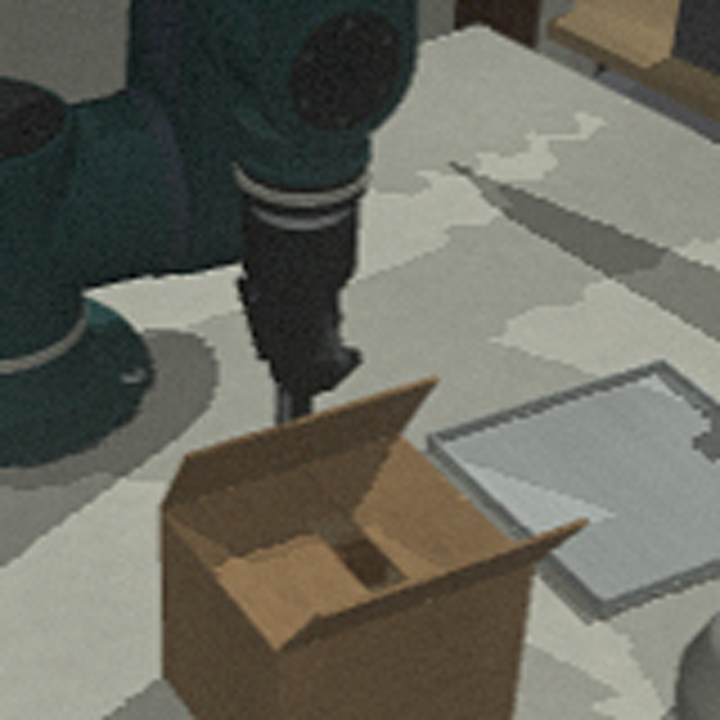

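>>> apply_moves([
  [[0,0,0],[-5,4,0],1],
  [[0,0,0],[-5,4,0],1],
  [[0,0,0],[-5,5,0],1],
  [[0,0,0],[-4,6,0],1],
  [[0,0,0],[-3,7,0],1],
  [[0,0,0],[-2,7,0],1],
  [[0,0,0],[-1,5,0],1],
  [[0,0,0],[-1,2,0],1],
  [[0,0,0],[0,0,0],1],
])

```text
t: 44.8
eef_pos: [0.4697, -0.0153, 0.1303]
orientation: [-90.0, -0.0, 172.6]
contact_force: [0.2, -0.6, -0.1]
width: 0.0002
```

>>> apply_moves([
  [[0,0,0],[0,1,0],1],
  [[0,0,0],[0,1,0],1],
  [[0,0,0],[0,0,0],1],
])

```text
t: 45.18
eef_pos: [0.4699, -0.0153, 0.1285]
orientation: [-90.0, 0.0, 172.6]
contact_force: [1.0, 0.7, 0.9]
width: 0.0001
```

```bash
python3 cf.py 28
```

```text
t 45.17 tip in carton mm [-45.2   0.  163.5] w 0.0001 F [1.  0.7 0.9] ori [-90.    0.  172.6]
```

View pics/cs28.png

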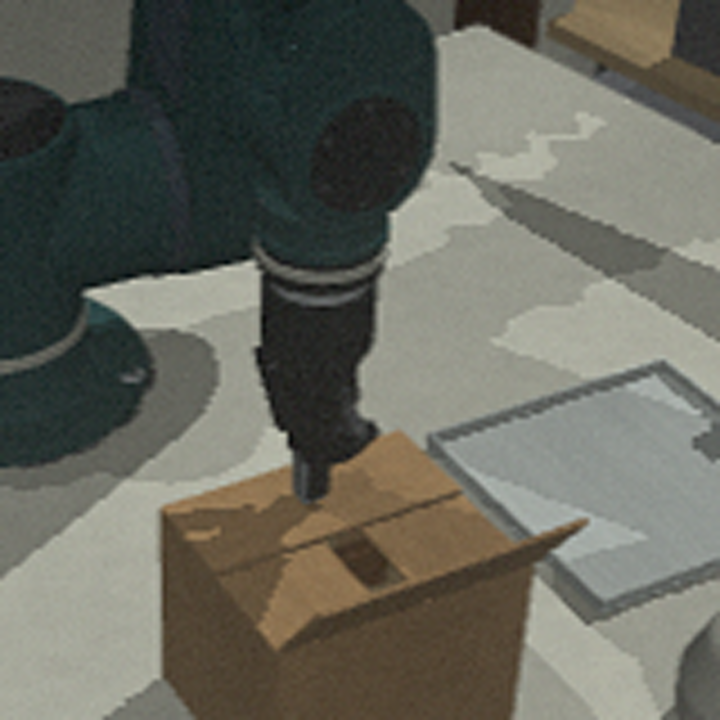

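>>> apply_moves([
  [[0,0,0],[0,1,0],1],
  [[0,0,0],[0,0,0],1],
])

```text
t: 45.52
eef_pos: [0.47, -0.0153, 0.1283]
orientation: [-90.0, 0.1, 172.6]
contact_force: [-4.6, 0.7, 16.6]
width: 0.0001
```

>>> apply_moves([
  [[0,0,0],[0,-30,0],1],
  [[0,0,0],[0,-50,0],1],
  [[0,0,0],[-20,-35,0],1],
  [[0,0,0],[-50,0,0],1],
  [[0,0,0],[-50,0,0],1],
  [[0,0,0],[-50,0,0],1],
  [[0,0,0],[-40,0,0],1],
  [[0,0,0],[-20,30,0],1],
  [[0,0,0],[0,42,0],1],
  [[0,0,0],[0,0,0],1],
])

```text
t: 46.78
eef_pos: [0.696, -0.0448, 0.1673]
orientation: [-90.0, -0.4, 172.6]
contact_force: [-0.1, -0.4, 0.3]
width: 0.0002
```

```bash
python3 cf.py 29
```

```text
t 46.77 tip in carton mm [182.8   0.7 202.3] w 0.0002 F [-0.1 -0.4  0.3] ori [-90.   -0.4 172.6]
```

View pics/cs29.png

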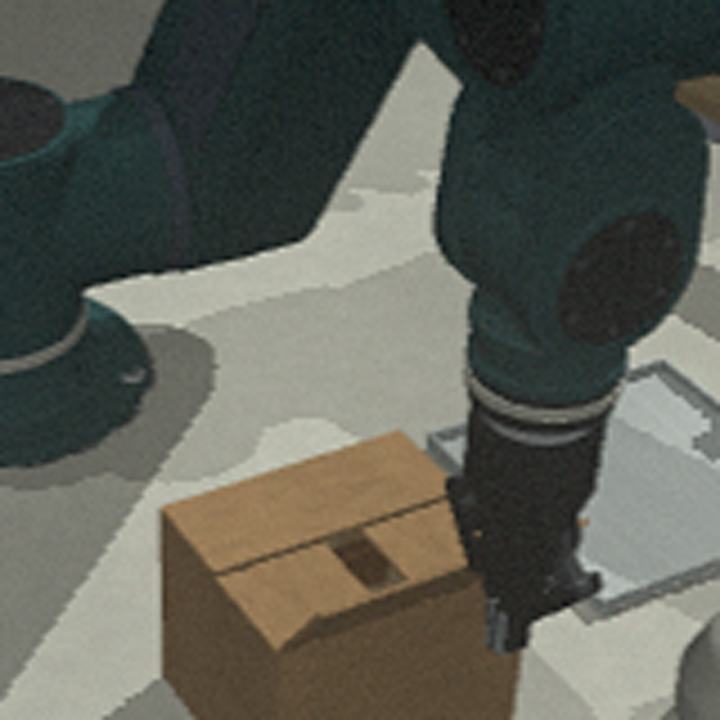

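>>> apply_moves([
  [[0,0,0],[16,-2,0],1],
  [[0,0,0],[16,-1,0],1],
  [[0,0,0],[16,-1,0],1],
  [[0,0,0],[16,-1,0],1],
  [[0,0,0],[16,0,0],1],
  [[0,0,0],[10,0,0],1],
  [[0,0,0],[10,0,0],1],
  [[0,0,0],[8,2,0],1],
  [[0,0,0],[0,0,0],1],
])

```text
t: 48.0
eef_pos: [0.5903, -0.031, 0.1734]
orientation: [-90.0, -0.0, 172.6]
contact_force: [-0.0, 0.1, -0.7]
width: -0.0004
```

```bash
python3 cf.py 30
```

```text
t 48.0 tip in carton mm [ 76.2   0.3 208.4] w -0.0004 F [-0.   0.1 -0.7] ori [-90.   -0.  172.6]
```

View pics/cs30.png

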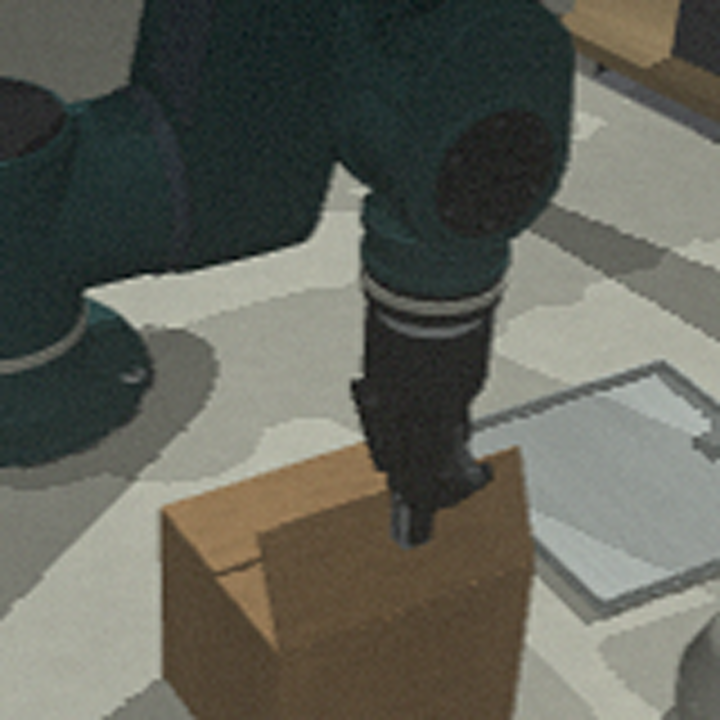

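>>> apply_moves([
  [[0,0,0],[6,5,0],1],
  [[0,0,0],[6,5,0],1],
  [[0,0,0],[5,5,0],1],
  [[0,0,0],[4,6,0],1],
  [[0,0,0],[4,6,0],1],
  [[0,0,0],[3,7,0],1],
  [[0,0,0],[2,7,0],1],
  [[0,0,0],[1,3,0],1],
  [[0,0,0],[0,0,0],1],
])

```text
t: 49.22
eef_pos: [0.5598, -0.0271, 0.1291]
orientation: [-90.0, -0.0, 172.6]
contact_force: [0.2, -0.6, -0.4]
width: 0.0002
```

>>> apply_moves([
  [[0,0,0],[0,1,0],1],
  [[0,0,0],[0,1,0],1],
  [[0,0,0],[0,0,0],1],
])

```text
t: 49.6
eef_pos: [0.5602, -0.0271, 0.1284]
orientation: [-90.0, 0.1, 172.6]
contact_force: [-4.4, 0.4, 11.7]
width: -0.0002
```

Closed firmly. Retract and check.

>>> apply_moves([
  [[0,0,0],[0,-30,0],1],
  [[0,0,0],[0,-50,0],1],
  [[0,0,0],[0,-50,0],1],
  [[0,0,0],[0,0,50],1],
  [[0,0,0],[0,0,50],1],
  [[0,0,0],[0,0,50],1],
  [[0,0,0],[0,0,50],1],
  [[0,0,0],[0,0,40],1],
  [[0,0,0],[0,0,0],1],
  [[0,0,0],[0,0,0],1],
])

```text
t: 50.85
eef_pos: [0.5289, -0.2647, 0.2574]
orientation: [-90.0, -0.0, 172.5]
contact_force: [-0.6, -0.1, 0.8]
width: 0.0001
```

```bash
python3 cf.py 31
```

```text
t 50.85 tip in carton mm [  46.3 -239.4  292.4] w 0.0001 F [-0.6 -0.1  0.8] ori [-90.   -0.  172.5]
```

View pics/s31.png

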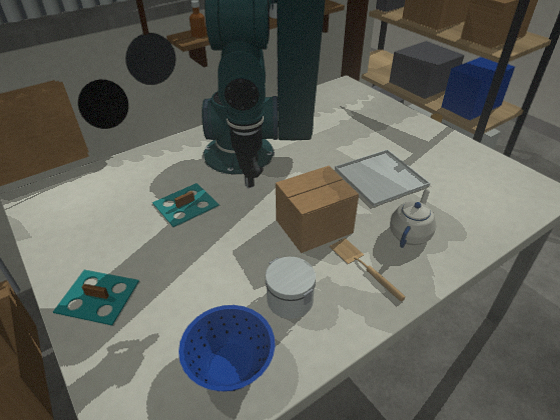

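View pics/cs31.png

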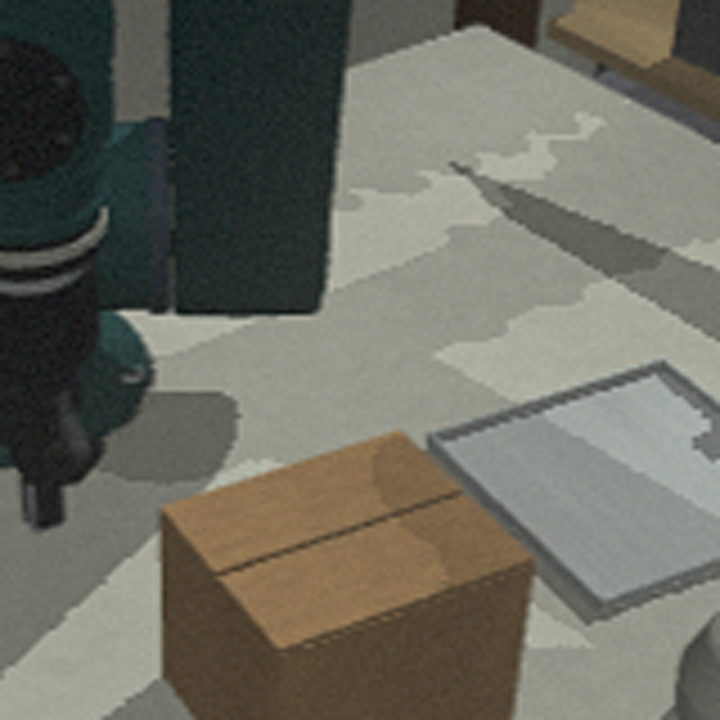

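View pics/t31.png

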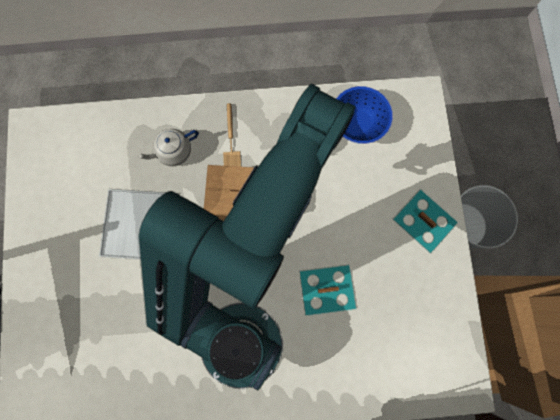

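The carton (side image, about (316,207)) shows all four flaps flat. The teapot, tin and spatula are at their starting pixels, and the arm is clear of everything.

```bash
python3 -c "
from bench import manip
print(manip.hand_in(), manip.state()['t'])"
```

```text
the job is handed in; nothing more can be done
the job is handed in; nothing more can be done
```

The job is done and handed in at about 51 s of the 210 s allowed; the hand-in reports no verdict.

- **Bottles:** there were two on the tray. I gripped each by its cap and lowered it slowly until the wrist force showed it was on the pocket floor. They stand in pocket 3 and pocket 0. From the top image their caps are 121.9 mm apart, which matches the spacing of those pockets.
- **Neck board:** I lowered the plywood board, grip bar up, over the necks. It met the corner posts at the height expected for lying flush, within about 1 mm. It was not knocked aside at any point I saw.
- **Flaps:** I closed left, right, near and far in that order, pressing each one until the force rose to 12–24 N. The last images show all four flat, the teapot, tin and spatula unmoved, and the gripper clear.

Two readings disagreed:
- **Fingertip height:** the real fingertips sit about 33–35 mm above the reported tool point. I found this in the side image, and the grips and contact heights confirmed it, so I corrected for it throughout.
- **Camera positions:** the two cameras differed by about 2–5 mm. I used their average, and it agreed with where the grips centred.

Once the flaps were shut I could not see the bottles and board again. The last clear view, before the flaps were closed, showed both seated.

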